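# Get the ceiling story projector ready

## Task

Get the story projector ready for tonight: lay every picture cartridge that is on the table flat in its feed tray, then shut the tray's lid fully, and after that wind the crank clockwise three full turns by its wooden grip. Also turn the focus knob so that its white pointer points exactly at the orange index mark, and leave everything else on the table where it is.

Things in the scene. Friction and masses are not known exactly. Their poses are not given: they have to be found in the camera images.
- cartridge0: red picture cartridge (may be absent): flat slab 60 (x) x 40 (y) x 10 mm with a grip rib 44 (x) x 14 (y) x 18 mm standing on its top centre, 28 mm high in all, about 60 g. Origin at the centre of its underside, z up out of the rib, x along the rib. Grip it across the rib
- cartridge1: blue picture cartridge (may be absent): flat slab 60 (x) x 40 (y) x 10 mm with a grip rib 44 (x) x 14 (y) x 18 mm standing on its top centre, 28 mm high in all, about 60 g. Origin at the centre of its underside, z up out of the rib, x along the rib. Grip it across the rib
- cartridge2: yellow picture cartridge (may be absent): flat slab 60 (x) x 40 (y) x 10 mm with a grip rib 44 (x) x 14 (y) x 18 mm standing on its top centre, 28 mm high in all, about 60 g. Origin at the centre of its underside, z up out of the rib, x along the rib. Grip it across the rib
- cartridge3: green picture cartridge (may be absent): flat slab 60 (x) x 40 (y) x 10 mm with a grip rib 44 (x) x 14 (y) x 18 mm standing on its top centre, 28 mm high in all, about 60 g. Origin at the centre of its underside, z up out of the rib, x along the rib. Grip it across the rib
- projector: the ceiling story projector, heavy and fixed: plywood base board 210 (x) x 500 (y) x 12 mm; on its -y half the feed tray, on its +y half a white cabinet whose flat deck is 70 mm above the table (cabinet 200 x 240 mm, centred at x 0, y +140 mm). Origin on the table under the board, 20 mm to -y of its middle (the board reaches y -230 to +270 mm); x points away from the robot, turned with the machine. A black lens 60 mm wide and 22 mm high stands on the deck at (55, 222) mm
- tray_in (a point): centre of the inner floor of the open plywood feed tray, 17 mm above the table; its axes are those of the projector. Inside 115 (x) x 215 (y) mm, 40 mm deep, walls 5 mm, rim 57 mm above the table; holds four cartridges side by side along y with their ribs along x
- lid (a joint): clear lid of the tray, 125 (x) x 225 (y) x 8 mm, hinged along the tray's far (+x) rim: 0 is shut flat on the rim, about 1.5 to 1.8 rad as found (standing upright, leaning a little back), 1.9 is its stop. The stiff hinge holds it at any angle; about 2 N at the edge moves it. To shut it, push its back (the +x face when standing) over towards -x and down
- lid_hinge (a point): middle of the lid's hinge line, on the underside of the lid at the far rim; in its own frame the lid reaches to x = -125 mm (free edge), y +-112 mm, and its outer face is z = +8 mm. A round black knob stands 35 mm out of the outer face at x = -95 mm, y = 0. Axes turn with the lid
- lid_edge (a point): middle of the lid's free edge, half way through its thickness
- focus (a joint): focus knob on the deck, counter-clockwise from above is positive, limits +-2.9 rad. Turns stiffly (0.04 N m) and stays where it is left. At 0 the pointer points along the projector's +x
- knob_grip (a point): on the knob's axis, 92 mm above the table, at the height to grip. The knob: black disc 60 mm wide and 7 mm high with a grey grip bar across it 48 (x) x 12 (y) x 26 mm, top 103 mm above the table. x axis along the bar towards the white pointer
- pointer_tip (a point): 40 mm from the knob's axis, at the end of the white pointer line that runs out from the bar over the disc; it turns with the knob
- index_mark (a point): the orange index mark on the thin aluminium ring around the knob, 40 mm from the knob's axis (nearly flat; the ring is fixed). The focus is right when the pointer points at it
- crank (a joint): winding crank on the deck, rad, clockwise seen from above is positive; found between -1.5 and 0.4, winder's end stop at 20.6 (so three full turns always fit). Turns with light friction (0.06 N m) and stays where it is left; at 0 the arm points along the projector's +x. A pin in the deck beside the front edge (red top, green below) rises 1 mm per rad
- crank_axis (a point): on the crank's vertical axis, 120 mm above the table. The crank arm reaches 59 mm from the axis, its top is 96 mm above the table
- grip_mid (a point): middle of the crank's upright free-spinning wooden grip, 50 mm from the crank's axis, 121 mm above the table; grip 18 mm thick, from 98 to 140 mm above the table
- mug: bystander: brown stoneware mug, 80 mm wide, 90 mm high, handle to its +y; origin under its centre
- glasses_case: bystander: blue spectacles case 60 x 150 x 35 mm; origin under its centre
- remote: bystander: black remote control 45 x 140 x 18 mm; origin under its centre
- book: bystander: blue book lying flat, 135 x 195 x 25 mm; origin under its centre
- succulent: bystander: succulent in a terracotta pot, 72 mm wide, about 100 mm high; origin under its centre
- tea_tin: bystander: round green tea tin, 68 mm wide, 100 mm high; origin under its centre
There are look-alikes about, which are no part of the job. Of the things that look like the cartridge3, the smallest one is meant.

How it is judged:
On the way, in this order (a step that is already met when the one before it is completed fails the run):
1. every cartridge present lies flat in the feed tray, let go (x of cartridge0 in the frame of tray_in between -0.056 and 0.056 m and y of cartridge0 in the frame of tray_in between -0.106 and 0.106 m and z of cartridge0 in the frame of tray_in between -0.008 and 0.01 m and angle between each of cartridge0, cartridge1, cartridge2, cartridge3's own z axis and vertical below 0.25 rad and x of cartridge1 in the frame of tray_in between -0.056 and 0.056 m and y of cartridge1 in the frame of tray_in between -0.106 and 0.106 m and z of cartridge1 in the frame of tray_in between -0.008 and 0.01 m and x of cartridge2 in the frame of tray_in between -0.056 and 0.056 m and y of cartridge2 in the frame of tray_in between -0.106 and 0.106 m and z of cartridge2 in the frame of tray_in between -0.008 and 0.01 m and x of cartridge3 in the frame of tray_in between -0.056 and 0.056 m and y of cartridge3 in the frame of tray_in between -0.106 and 0.106 m and z of cartridge3 in the frame of tray_in between -0.008 and 0.01 m and contact force between the fingers and cartridge0 below 0.5 N and contact force between the fingers and cartridge1 below 0.5 N and contact force between the fingers and cartridge2 below 0.5 N and contact force between the fingers and cartridge3 below 0.5 N), for 0.2 s.
2. the lid is shut over them (value of joint lid below 0.08 rad and x of cartridge0 in the frame of tray_in between -0.056 and 0.056 m and y of cartridge0 in the frame of tray_in between -0.106 and 0.106 m and z of cartridge0 in the frame of tray_in between -0.008 and 0.01 m and angle between each of cartridge0, cartridge1, cartridge2, cartridge3's own z axis and vertical below 0.25 rad and x of cartridge1 in the frame of tray_in between -0.056 and 0.056 m and y of cartridge1 in the frame of tray_in between -0.106 and 0.106 m and z of cartridge1 in the frame of tray_in between -0.008 and 0.01 m and x of cartridge2 in the frame of tray_in between -0.056 and 0.056 m and y of cartridge2 in the frame of tray_in between -0.106 and 0.106 m and z of cartridge2 in the frame of tray_in between -0.008 and 0.01 m and x of cartridge3 in the frame of tray_in between -0.056 and 0.056 m and y of cartridge3 in the frame of tray_in between -0.106 and 0.106 m and z of cartridge3 in the frame of tray_in between -0.008 and 0.01 m), for 0.2 s.
3. the crank has been wound clockwise three full turns (joint above 17.0 rad) (value of joint crank above 17 rad and value of joint lid below 0.08 rad), for 0.2 s.
At the end, for the whole second after the job is handed in: every cartridge present lies in the tray (origin within its inner floor and less than 10 mm above it, tilted less than 0.25 rad), the lid is shut (below 0.08 rad), the crank is wound (above 17.0 rad) and at rest, and the knob's pointer tip is within 4 mm (about 6 degrees) of the index mark (all of step 3 and x of cartridge0 in the frame of tray_in between -0.056 and 0.056 m and y of cartridge0 in the frame of tray_in between -0.106 and 0.106 m and z of cartridge0 in the frame of tray_in between -0.008 and 0.01 m and angle between each of cartridge0, cartridge1, cartridge2, cartridge3's own z axis and vertical below 0.25 rad and x of cartridge1 in the frame of tray_in between -0.056 and 0.056 m and y of cartridge1 in the frame of tray_in between -0.106 and 0.106 m and z of cartridge1 in the frame of tray_in between -0.008 and 0.01 m and x of cartridge2 in the frame of tray_in between -0.056 and 0.056 m and y of cartridge2 in the frame of tray_in between -0.106 and 0.106 m and z of cartridge2 in the frame of tray_in between -0.008 and 0.01 m and x of cartridge3 in the frame of tray_in between -0.056 and 0.056 m and y of cartridge3 in the frame of tray_in between -0.106 and 0.106 m and z of cartridge3 in the frame of tray_in between -0.008 and 0.01 m and horizontal distance between pointer_tip and index_mark below 0.004 m and velocity of joint crank between -0.2 and 0.2 rad/s and velocity of joint focus between -0.1 and 0.1 rad/s); the robot touches nothing.
It fails at once if a bystander (mug, glasses case, remote, book, succulent, tea tin) is pushed 30 mm aside or tipped (distance of any of mug, glasses_case, remote, book, succulent, tea_tin from where it was at the start of the episode above 0.03 m or angle between any of mug, glasses_case, remote, book, succulent, tea_tin's own z axis and vertical above 0.4 rad).
Of cartridge0, cartridge1, cartridge2, cartridge3 only 2 to 4 are there at a start; the rules pass over those that are not, and their reading is None.
At some moment in a run one of cartridge0, cartridge1, cartridge2, cartridge3 may be knocked a few centimetres aside while the robot is not near it.
Once in a run the grip may slacken for a moment while it holds something.
It also fails if it takes over 210 s, if anything falls off the work surface, if the arm or the gripper's body presses on something with over 40 N, if the wrist force passes 120 N, or if a joint passes its speed limit or range.

## Robot

A 6-joint arm with a two-finger parallel gripper is mounted at the origin on the work surface. World frame = base frame: x ahead of the robot, y to its left, z up, the work surface at z = 0. Lengths are in m, angles in rad, forces in N, time in s.
With the tool pointing down it reaches from about 0.325 to 0.75 m from the base axis. Payload 7.6 kg.
Tool frame: the origin (TCP) lies midway between the tips of the shut fingers; the grasp point (between the pads) lies 19 mm behind it; x points along the fingers, y is the direction in which the jaws open and shut, and the axes are right-handed (so a half turn about x gives the same grasp; the last joint's range is limited). The gripper opens to 85 mm and grips with 20 to 120 N. Pads are 22 mm wide; open, the fingers measure 114 mm over their backs; the gripper's body (76 mm by 85 mm) begins 54 mm behind the grasp point. The pads swing forward as they close: fully open they stand 13 mm farther back than shut.
Start: joints at [-1.334, 0.052, 1.401, -0, 1.689, -0.07], TCP at [0.159, -0.501, 0.208] pointing down, gripper open.
Joint ranges: [-2.9, 2.9], [-0.91, 2.17], [0.12, 2.37], [-1.06, 4.2], [0.26, 2.73], [-2.93, 2.93]. Speed limits (rad/s): [2.57, 2.57, 3.01, 3.14, 3.14, 3.14].

## Interface

Orientations are given as a unit quaternion [x, y, z, w].
In Python, from workcell import read_state, camera, camera_model, job_done gives the robot as it stands. The module is installed in compiled form; this text tells all that it offers.
- The arm moves only by the shell command python3 -m jog 'ROWS' [FORCE]. ROWS is a JSON object of lists of equal length, an entry for each row: "slide": the shift along the tool's x, y, z each as a share of 25 mm, from -1 to 1, a list of three; "turn": the turn about the tool's x as a share of 6 degrees, from -1 to 1; "jaw": the gripper's target within -1 to 1 (fully open at 1, half-way at 0, shut at -1). A call has 1 to 20 rows; each row shifts and turns the commanded pose from where the row before left it, along the tool's axes as they then stand; what a row does not reach is not made up. A row lasts 1/12 s, in which the tool goes at most 41.7 mm and 7.16 degrees, less where a joint would pass 70% of its speed; a pose out of reach is approached as far as the arm can. A call with a number of a shift or a turn outside -1 to 1 is refused whole. A call with a gripper value outside its range is refused whole. The fingers move at their own pace and stop on an object; FORCE is the grip in N (left out, the last holds). Time passes only in rows, so rows that do not move let the fingers close. It gives the time, the measured TCP pose, the force and the opening at its end, in the units of the state.
- read_state(): the state, without advancing time (a new reading comes with each control period).
- camera(name): name is "scene" or "side" or "wrist"; returns the picture (400x640x3 uint8, blue, green, red); there is no depth.
- camera_model(name): a dict with "fx", "fy", "cx", "cy" (pixels), "origin" and "orientation" of the camera in the world. Camera axes: x right, y up, looking along -z (the intrinsics and any distortion apply to the point x, -y, -z); pixel columns grow to the right and rows downward; lengths in m; the calibration is good to about 2 mm. A picture is of the moment at which its call begins: read the wrist's pose just before it. camera_model takes no time and is no camera call; for the wrist camera it gives the pose at the moment of the call.
- job_done(): hands the job in, once; it reports no verdict.
The state is a dict: "clock": time; "joint_positions": joint angles; "joint_vel": joint speeds; "tau": joint torques, N m; "tool_pos": TCP position; "tool_rot": TCP orientation; "ft_force": force on the tool from outside, world axes, zero at the start; "torque": the same for the moment, N m; "width": opening from 0.0 (shut) to 1.0 (fully open).
Only numpy, scipy, OpenCV 4.12 (cv2) and the standard library are available. Lean on these libraries where they do the work, as an engineer would, in place of code of your own. Each camera call takes 0.05 s, during which the arm holds its last target. There are 200 camera calls.

## Working session

There is one attempt and no reset: what is moved stays moved. The work goes in short steps, Python scripts to look and compute and a shell command to move; the robot and the scene stay as the last step left them, time stands still between calls to the robot, and variables do not carry over. Pictures are saved under pics/ and viewed, about 12 in all and at most 16, crops included, and the job is handed in when it is done.

```bash
mkdir -p pics; cat > h.py <<'E'
import numpy as np, cv2
from scipy.spatial.transform import Rotation as R
from workcell import read_state, camera, camera_model, job_done
def ray(m,u,v):
    d=np.array([(u-m['cx'])/m['fx'],-(v-m['cy'])/m['fy'],-1.])
    return np.array(m['origin']),R.from_quat(m['orientation']).apply(d)
def onz(m,u,v,z):
    o,d=ray(m,u,v); return o+d*(z-o[2])/d[2]
def proj(m,p):
    c=R.from_quat(m['orientation']).inv().apply(np.array(p)-m['origin'])
    return np.array([m['cx']+m['fx']*c[0]/-c[2], m['cy']-m['fy']*c[1]/-c[2]])
def tri(m1,p1,m2,p2):
    o1,d1=ray(m1,*p1);o2,d2=ray(m2,*p2)
    s=np.linalg.lstsq(np.c_[d1,-d2],o2-o1,rcond=None)[0]
    a,b=o1+s[0]*d1,o2+s[1]*d2
    return (a+b)/2,np.linalg.norm(a-b)
E
python3 - <<'E'
from h import *
for n in ['scene','side']:
    i=camera(n); cv2.imwrite(f'pics/{n}0.png',i); print(n,camera_model(n))
print({k:np.round(v,3) for k,v in read_state().items()})
print(camera_model('wrist'))
E
```

```text
scene {'fx': 477.61905845389094, 'fy': 477.61905845389094, 'cx': 319.5842694188862, 'cy': 194.47577436790704, 'origin': array([ 1.06060247, -0.9747091 ,  0.72987437]), 'orientation': array([0.46901444, 0.13022364, 0.21770766, 0.84597319])}
side {'fx': 428.1740622887071, 'fy': 428.1740622887071, 'cx': 321.79789321137514, 'cy': 195.4004096289705, 'origin': array([-0.03840617, -0.9311928 ,  0.72550269]), 'orientation': array([ 0.47713581, -0.14970339, -0.26825167,  0.82339016])}
{'clock': np.float64(0.1), 'joint_positions': array([-1.334,  0.053,  1.402, -0.   ,  1.689, -0.07 ]), 'joint_vel': array([-0.001, -0.   , -0.001,  0.001, -0.001,  0.001]), 'tau': array([ 0.0000e+00, -3.8258e+01, -3.6099e+01, -0.0000e+00,  5.0000e-03,
        0.0000e+00]), 'tool_pos': array([ 0.159, -0.5  ,  0.208]), 'tool_rot': array([-0.699, -0.109,  0.699, -0.108]), 'ft_force': array([-0.252, -0.049, -0.328]), 'torque': array([ 0.009, -0.016,  0.021]), 'width': np.float64(0.996)}
{'fx': 346.589409824385, 'fy': 346.589409824385, 'cx': 318.9913028605166, 'cy': 201.33271512383456, 'origin': array([ 0.23867285, -0.47434092,  0.3737587 ]), 'orientation': array([-0.13233787,  0.09779006, -0.58239662,  0.79607661])}
```

View pics/scene0.png

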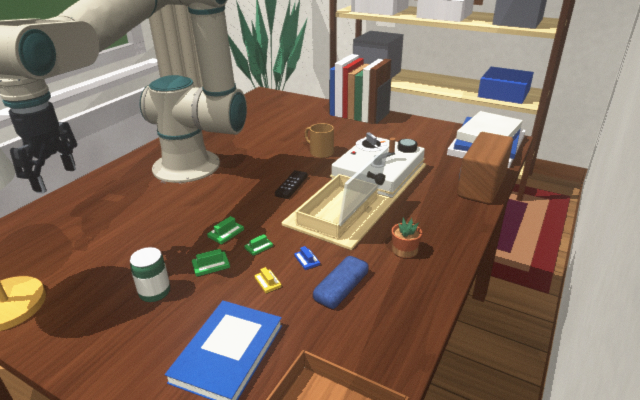

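View pics/side0.png

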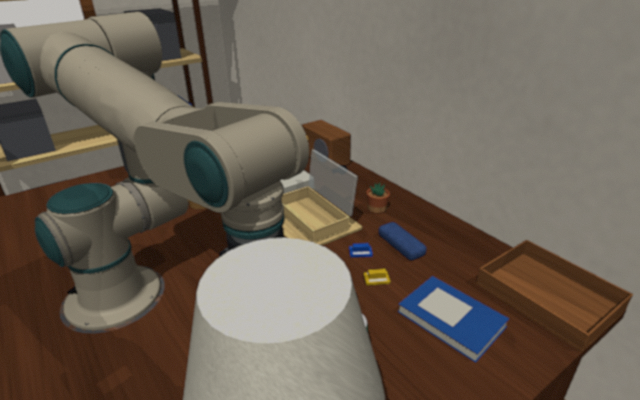

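Seen in the scene view: the blue cartridge is at (307,258) and the yellow one at (267,279), with no red. There are three green look-alikes at (226,230), (211,263) and (259,244). The last of these looks smallest, but I'll measure them before choosing. The projector is at about (360,190) with its lid standing up.

```bash
python3 - <<'E'
from h import *
i=cv2.imread('pics/scene0.png'); m=camera_model('scene')
hsv=cv2.cvtColor(i,cv2.COLOR_BGR2HSV)
for n,lo,hi in [('red',(0,180,90),(4,255,255)),('red2',(174,180,90),(180,255,255)),('green',(50,120,40),(75,255,255)),('blue',(108,170,80),(125,255,255)),('yellow',(22,150,120),(32,255,255))]:
    k=cv2.inRange(hsv,lo,hi)
    k=cv2.morphologyEx(k,cv2.MORPH_CLOSE,np.ones((5,5)))
    c,l,st,ce=cv2.connectedComponentsWithStats(k)
    for j in range(1,c):
        if st[j,4]>40:
            cn=cv2.findContours((l==j).astype(np.uint8),0,2)[0][0]
            P=np.array([onz(m,*q[0],0.01)[:2] for q in cn],np.float32)
            r=cv2.minAreaRect(P*1000)
            print(n,st[j],ce[j].round(),onz(m,*ce[j],.01)[:2].round(3),'rect',np.round(r[1]),round(r[2]))
s=read_state(); print(R.from_quat(s['tool_rot']).as_matrix().round(3))
print(R.from_quat(camera_model('wrist')['orientation']).as_matrix().round(2))
cv2.imwrite('pics/c1.png',cv2.resize(i[110:290,190:440],None,fx=3.2,fy=3.2,interpolation=cv2.INTER_CUBIC))
E
```

```text
green [207 216  37  28 540] [225. 230.] [ 0.351 -0.232] rect [98. 73.] 82
green [245 234  28  21 337] [258. 244.] [ 0.461 -0.24 ] rect [68. 55.] 70
green [192 249  38  27 685] [210. 262.] [ 0.4   -0.349] rect [79. 77.] 52
blue [484  77  42   8  67] [506.  81.] [0.746 1.291] rect [ 23. 185.] 90
blue [298 247  21  21 185] [306. 258.] [ 0.592 -0.229] rect [37. 69.] 60
blue [ 166  302  114   98 3755] [220. 357.] [ 0.597 -0.553] rect [136. 198.] 9
yellow [255 267  26  26 352] [267. 280.] [ 0.554 -0.338] rect [40. 78.] 60
yellow [  3 278  31  18 174] [ 13. 283.] [ 0.057 -0.615] rect [53. 60.] 3
[[-0.     0.302 -0.953]
 [ 0.001 -0.953 -0.302]
 [-1.    -0.001 -0.   ]]
[[ 0.3   0.9   0.31]
 [-0.95  0.29  0.1 ]
 [-0.   -0.32  0.95]]
```

View pics/c1.png

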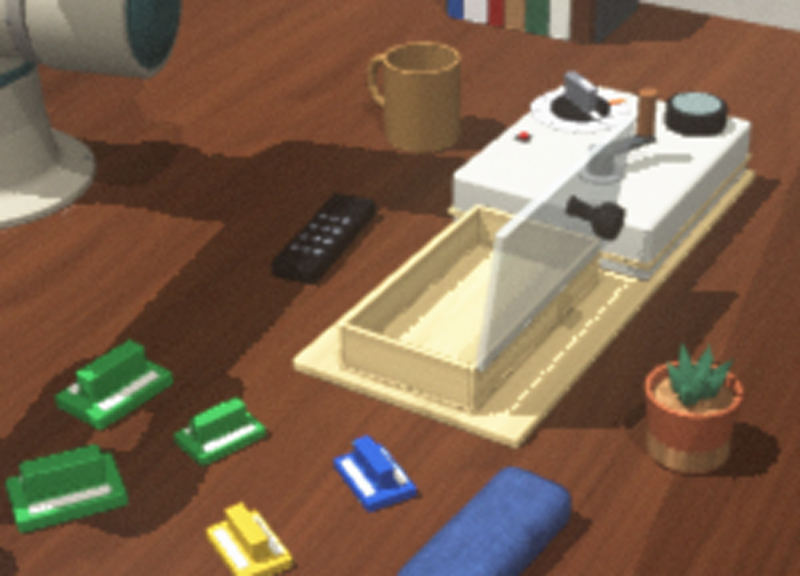

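The crop confirms it: the green item at (259,244) measures well under the other two, and its slab matches the blue and yellow ones, so it is cartridge3. Next I estimate the projector pose from the board corners.

```bash
python3 - <<'E'
from h import *
m=camera_model('scene')
f=lambda a,b,z:onz(m,a/3.2+190,b/3.2+110,z)[:2]
L=f(295,365,.012);N=f(517,442,.012);F=f(755,170,.012)
print(L,N,F,np.linalg.norm(N-L),np.linalg.norm(F-N))
y=(F-N)/np.linalg.norm(F-N); x=np.array([y[1],-y[0]]); print('yaw',np.arctan2(x[1],x[0]), np.arctan2(*(N-L)[::-1]))
O=(L+N)/2+y*.23; print('O',O)
for n,p in dict(tray=(0,-.1),knob=0,lens=(.055,.222)).items():
    if p: print(n,O+x*p[0]+y*p[1])
print('knob approx',f(583,105,.08),'lens top',f(697,98,.092),'grip top',f(648,93,.14),'axis crank',f(605,165,.09),'lid knob',f(612,222,.14))
print('tray rim corners',[f(*q,.057).round(3) for q in [(342,328),(472,372),(480,208)]])
E
```

```text
[ 0.4670577  -0.14238488] [ 0.67031141 -0.14765563] [0.68691468 0.35315945] 0.20332203778652816 0.5010902288323975
yaw -0.033140354423187156 -0.025926066635194984
O [0.57630544 0.08485345]
tray [ 0.57299201 -0.01509164]
lens [0.63863106 0.30490917]
knob approx [0.53106404 0.27929694] lens top [0.63163532 0.32079316] grip top [0.62144311 0.21301015] axis crank [0.6067953  0.15635176] lid knob [ 0.68427672 -0.01590574]
tray rim corners [array([ 0.509, -0.135]), array([ 0.627, -0.139]), array([0.517, 0.087])]
```

```bash
python3 -m jog '{"slide":[[-1,0,0],[-1,0,0],[-1,0,0],[0,0,0],[0,-0.74,-1],[0,-0.74,-1],[0,-0.74,-1],[0,-0.74,-1],[0,-0.74,-1],[0,-0.74,-1],[0,-0.74,-1],[0,-0.74,-1],[0,-0.74,-1],[0,-0.74,-1],[0,-0.74,-1],[0,-0.74,-1],[0,-0.74,-1],[0,0,0],[0,0,0]],"turn":[1,1,1,0.22,0,0,0,0,0,0,0,0,0,0,0,0,0,0,0],"jaw":[1,1,1,1,1,1,1,1,1,1,1,1,1,1,1,1,1,1,1]}' 40
python3 - <<'E'
from h import *
m=camera_model('wrist');i=camera('wrist'); cv2.imwrite('pics/w1.png',i); np.save('w1.npy',m,allow_pickle=True)
E
```

```text
clock: 1.68
tool_pos: [0.4914, -0.2689, 0.2821]
tool_rot: [-0.706, 0.009, 0.708, 0.01]
ft_force: [-1.4, 0.6, -0.5]
width: 1.003
```

View pics/w1.png

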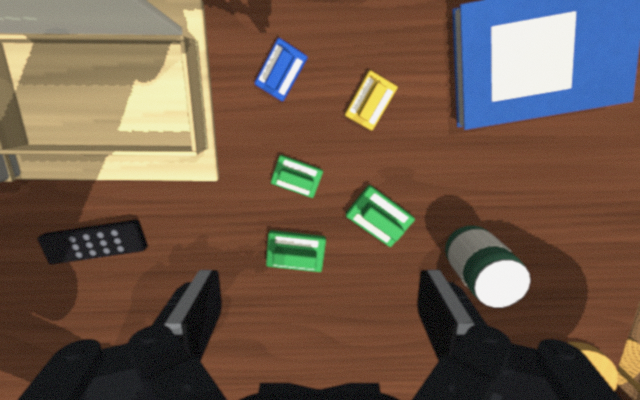

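The wrist view shows blue (281,69), yellow (371,100), small green (297,176), the two big greens (296,250) and (380,215), the tray at the upper left, and no red.

```bash
cat >> h.py <<'E'
COL=dict(green=((50,100,40),(75,255,255)),blue=((108,150,60),(125,255,255)),yellow=((22,110,100),(32,255,255)))
def carts(i,m,amin=300):
    hsv=cv2.cvtColor(i,cv2.COLOR_BGR2HSV); out=[]
    for n,(lo,hi) in COL.items():
        k=cv2.morphologyEx(cv2.inRange(hsv,lo,hi),cv2.MORPH_CLOSE,np.ones((13,13)))
        for c in cv2.findContours(k,0,2)[0]:
            if cv2.contourArea(c)<amin: continue
            P=np.array([onz(m,*q[0],0.01)[:2] for q in c],np.float32)*1000
            (cx,cy),(w,h),a=cv2.minAreaRect(P)
            if w<h: a+=90; w,h=h,w
            out.append((n,c.mean(0)[0].round(),round(cx),round(cy),round(w),round(h),round((a+90)%180-90,1)))
    return out
E
python3 - <<'E'
from h import *
m=np.load('w1.npy',allow_pickle=True).item();i=cv2.imread('pics/w1.png')
for o in carts(i,m): print(*o)
print('board corner',onz(m,217,180,.012),onz(m,203,0,.012),onz(m,0,181,.012),'tray rim',onz(m,201,151,.057),onz(m,186,40,.057),onz(m,20,151,.057))
E
```

```text
green [485. 263.] 322 -499 77 48 -45.8
green [299. 249.] 351 -231 81 57 81.7
green [379. 216.] 400 -348 83 55 52.3
green [298. 174.] 460 -237 60 41 68.0
blue [282.  71.] 590 -225 59 39 -33.2
blue [530.  98.] 601 -538 216 143 -81.8
yellow [602. 367.] 134 -714 92 20 40.2
yellow [369.  99.] 552 -332 60 41 -30.3
board corner [ 0.4581198  -0.13397003  0.012     ] [ 0.66475188 -0.14387439  0.012     ] [0.4643311  0.14957904 0.012     ] tray rim [ 0.50480219 -0.13407101  0.057     ] [ 0.61989065 -0.13451961  0.057     ] [0.51031296 0.07186836 0.057     ]
```

```bash
cat >> h.py <<'E'
def need(p,yaw=None):
    s=read_state(); M=R.from_quat(s['tool_rot']).as_matrix()
    d=M.T@(np.array(p)-s['tool_pos'])/.025
    y=np.degrees(np.arctan2(M[1,1],M[0,1]))
    t=None if yaw is None else round(-((yaw-y+180)%360-180)/6,2)
    print('units xyz',d.round(2),'turn',t,'yaw',y.round(2),'tilt',M[2].round(3),'pos',np.round(s['tool_pos'],4),'j6',s['joint_positions'][5].round(2),'w',s['width'].round(3),'F',np.round(s['ft_force'],1),'t',round(float(s['clock']),1))
E
python3 -c "
from h import *
need([.46,-.237,.1],-22)"
python3 -m jog '{"slide":[[0.6,0,0],[0.6,0,0],[0.6,0,0],[0.6,0,0],[0.6,0,0],[0.6,0,0],[0.6,0,0],[0.6,0,0],[0.6,0,0],[0.6,0,0],[0.6,0,0],[0.6,0,0],[0,0,0],[0,0,0]],"turn":[-1,-1,-1,-1,-1,-1,-1,-1,-1,-1,-1,-0.6,0,0],"jaw":[0.2,0.2,0.2,0.2,0.2,0.2,0.2,0.2,0.2,0.2,0.2,0.2,0.2,0.2]}'
python3 -c "
from h import *
need([.46,-.237,.012],-22)"
```

```text
clock: 2.9
tool_pos: [0.4896, -0.2705, 0.1029]
tool_rot: [-0.587, -0.394, 0.588, -0.393]
ft_force: [-0.0, -0.3, -0.4]
width: 0.599Traceback (most recent call last):
  File "<string>", line 3, in <module>
    need([.46,-.237,.1],-22)
    ~~~~^^^^^^^^^^^^^^^^^^^^
  File "h.py", line 34, in need
    print('units xyz',d.round(2),'turn',t,'yaw',y.round(2),'tilt',M[2].round(3),'pos',np.round(s['tool_pos'],4),'j6',s['joint_positions'][5].round(2),'w',s['width'].round(3),'F',np.round(s['ft_force'],1),'t',round(float(s['clock']),1))
                                                                                                                                                          ^^^^^^^^^^^^^^^^
AttributeError: 'float' object has no attribute 'round'
Traceback (most recent call last):
  File "h.py", line 34, in need
    print('units xyz',d.round(2),'turn',t,'yaw',y.round(2),'tilt',M[2].round(3),'pos',np.round(s['tool_pos'],4),'j6',s['joint_positions'][5].round(2),'w',s['width'].round(3),'F',np.round(s['ft_force'],1),'t',round(float(s['clock']),1))
                                                                                                                                                          ^^^^^^^^^^^^^^^^
AttributeError: 'float' object has no attribute 'round'
```

Fix the helper, and re-measure the cartridges from here without viewing.

```bash
sed -i "s/s\['joint_positions'\]\[5\].round(2)/round(float(s['joint_positions'][5]),2)/; s/s\['width'\].round(3)/round(float(s['width']),3)/" h.py
python3 -c "
from h import *
m=camera_model('wrist');i=camera('wrist')
for o in carts(i,m): print(*o)
need([.46,-.237,.012],-22)"
```

```text
green [274. 313.] 408 -360 99 33 56.2
green [138. 211.] 351 -231 81 59 81.3
green [258. 170.] 460 -237 60 40 67.7
blue [590. 366.] 657 -531 88 29 -82.2
blue [548. 319.] 630 -463 63 41 8.0
blue [427.  88.] 589 -224 59 39 -33.1
yellow [421. 234.] 552 -331 62 42 -30.1
units xyz [ 3.68 -1.64 -0.79] turn -0.05 yaw -22.33 tilt [-1.     0.001  0.   ] pos [ 0.4903 -0.2708  0.1041] j6 -0.18 w 0.601 F [ 0.5 -0.1  0.5] t 3.0
```

```bash
python3 -m jog '{"slide":[[0,-0.82,-0.4],[0,-0.82,-0.4],[0.9,0,0],[0.9,0,0],[0.9,0,0],[0.5,0,0],[0.5,0,0],[0,0,0],[0,0,0],[0,0,0],[0,0,0],[0,0,0],[0,0,0],[0,0,0]],"turn":[0,0,0,0,0,0,0,0,0,0,0,0,0,0],"jaw":[0.2,0.2,0.2,0.2,0.2,0.2,0.2,0.2,-1,-1,-1,-1,-1,-1]}' 40
python3 -c "
from h import *
need([.46,-.237,.012],-22)"
```

```text
clock: 4.12
tool_pos: [0.4605, -0.2361, 0.0112]
tool_rot: [0.587, 0.394, -0.587, 0.395]
ft_force: [-0.5, -0.6, 0.3]
width: 0.001
units xyz [-0.03 -0.01  0.04] turn -0.02 yaw -22.15 tilt [-1.     0.001  0.   ] pos [ 0.4605 -0.2361  0.0112] j6 -0.16 w 0.001 F [-0.5 -0.6  0.3] t 4.1
```

The jaws shut on nothing, so I'll look.

```bash
python3 -m jog '{"slide":[[-0.8,0,0],[-0.8,0,0],[-0.8,0,0],[-0.8,0,0],[0,0,0]],"turn":[0,0,0,0,0],"jaw":[0.2,0.2,0.2,0.2,0.2]}'
python3 -c "
from h import *
m=camera_model('wrist');i=camera('wrist');cv2.imwrite('pics/w2.png',i)
for o in carts(i,m): print(*o)"
```

```text
clock: 4.53
tool_pos: [0.4623, -0.2372, 0.0956]
tool_rot: [0.588, 0.392, -0.586, 0.397]
ft_force: [-0.1, -0.6, 0.7]
width: 0.598
green [302. 334.] 396 -354 103 54 52.3
green [181. 238.] 351 -232 84 57 81.5
green [305. 203.] 459 -237 61 40 68.3
blue [587. 354.] 635 -496 107 72 -77.6
blue [477. 118.] 590 -224 63 39 -33.2
yellow [463. 258.] 553 -331 66 42 -29.9
```

View pics/w2.png

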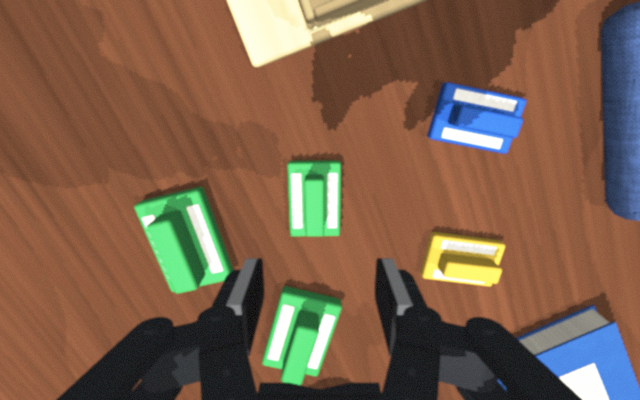

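The cartridge is still there and centred under the TCP at (0.459,-0.237), yet the jaws closed fully. I'll go back down, close the jaws, and look while they are shut.

```bash
python3 -m jog '{"slide":[[0.8,0,0],[0.8,0,0],[0.8,0,0],[0.8,0,0],[0.2,0,0],[0,0,0],[0,0,0],[0,0,0],[0,0,0],[0,0,0],[0,0,0]],"turn":[0,0,0,0,0,0,0,0,0,0,0],"jaw":[0.2,0.2,0.2,0.2,0.2,0.2,0.2,-0.3,-0.3,-0.3,-0.3]}'
python3 -c "
from h import *
need([.459,-.237,.012],-22)
m=camera_model('wrist');i=camera('wrist');s=camera('scene')
a=cv2.resize(s[170:290,190:340],(640,512),interpolation=cv2.INTER_CUBIC)
cv2.imwrite('pics/w3.png',cv2.resize(np.hstack([i[:, :],cv2.resize(a,(500,400))]),(800,280)))"
```

```text
clock: 5.5
tool_pos: [0.4607, -0.2363, 0.0066]
tool_rot: [0.587, 0.394, -0.587, 0.395]
ft_force: [0.5, -0.2, 0.5]
width: 0.352
units xyz [-0.22 -0.05  0.05] turn -0.02 yaw -22.14 tilt [-1.     0.001  0.   ] pos [ 0.4607 -0.2363  0.0066] j6 -0.16 w 0.352 F [ 0.5 -0.2  0.5] t 5.5
```

View pics/w3.png

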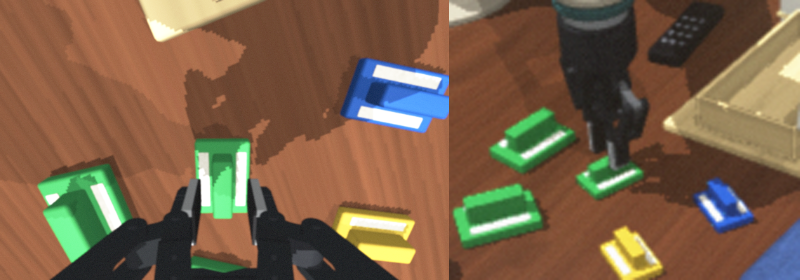

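```bash
python3 -m jog '{"slide":[[-0.16,0,0],[0,0,0],[0,0,0],[0,0,0],[0,0,0],[0,0,0],[0,0,0]],"turn":[0,0,0,0,0,0,0],"jaw":[-0.65,-0.65,-0.65,-0.65,-1,-1,-1]}' 30
python3 -c "
from h import *
need([.459,-.237,.012],-22)
i=camera('wrist')
cv2.imwrite('pics/w4.png',cv2.resize(i[100:400,150:500],None,fx=2,fy=2))"
```

```text
clock: 6.18
tool_pos: [0.4602, -0.236, 0.0097]
tool_rot: [-0.587, -0.395, 0.587, -0.395]
ft_force: [0.2, -0.1, -0.3]
width: -0.001
units xyz [-0.09 -0.03  0.06] turn -0.02 yaw -22.14 tilt [-1. -0.  0.] pos [ 0.4602 -0.236   0.0097] j6 -0.16 w -0.001 F [ 0.2 -0.1 -0.3] t 6.2
```

View pics/w4.png

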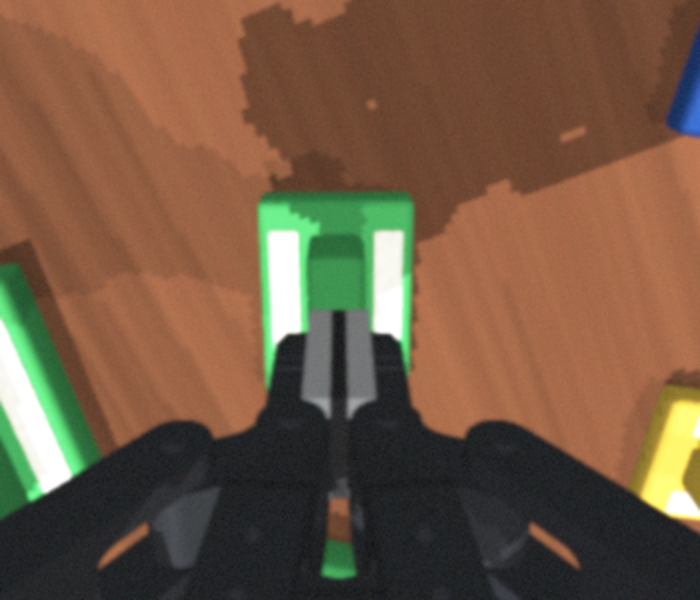

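Count so far: 7 views. The shut pads appear at the rib with no force reading. I'll probe for contact by nudging the closed fingers 12 mm sideways, then measuring whether the cartridge moved.

```bash
python3 -m jog '{"slide":[[0,0.25,0],[0,0.25,0],[0,0,0],[0,0,0]],"turn":[0,0,0,0],"jaw":[-1,-1,-1,-1]}' 30
python3 -c "
from h import *
m=camera_model('wrist');i=camera('wrist')
for o in carts(i,m): print(*o)
m=camera_model('scene');i=camera('scene')
for o in carts(i,m,100): print(*o)
print(proj(m,read_state()['tool_pos']))
cv2.imwrite('pics/s4.png',cv2.resize(i[190:270,220:300],None,fx=7,fy=7,interpolation=cv2.INTER_CUBIC))"
```

```text
clock: 6.57
tool_pos: [0.4723, -0.2409, 0.0098]
tool_rot: [0.587, 0.395, -0.587, 0.395]
ft_force: [0.3, -0.3, -0.3]
width: -0.002
green [109. 307.] 346 -235 94 69 81.4
green [287. 257.] 459 -238 65 40 68.1
blue [536. 135.] 592 -226 69 39 -33.1
yellow [506. 332.] 555 -333 73 47 -30.0
green [260. 248.] 452 -239 70 62 -20.4
green [216. 247.] 376 -282 239 95 -68.3
blue [229. 345.] 596 -533 221 149 -82.1
blue [306. 258.] 588 -228 76 39 -32.1
blue [506.  88.] 746 1180 276 198 -86.5
yellow [ 22. 300.] 108 -629 146 80 -30.8
yellow [268. 279.] 551 -334 78 41 -30.6
[261.87487958 245.88902263]
```

View pics/s4.png

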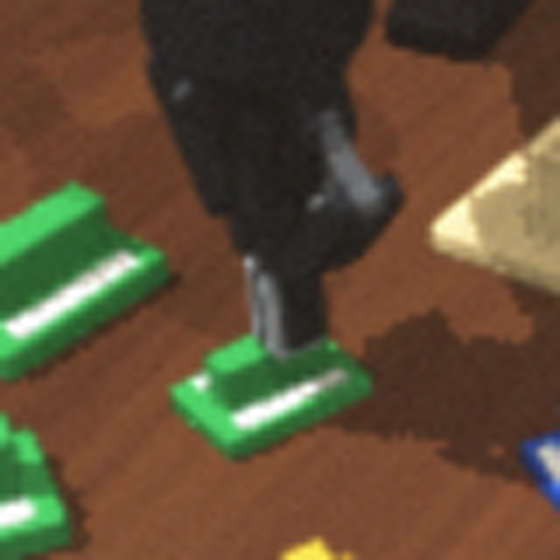

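The fingertips show at scene pixel (261,240), whereas TCP z=0.0098 projects to row 246. So the tips are really about 17 mm higher than reported, just above the rib, and I need to go lower. I'll re-centre, open, and step down while watching the force.

```bash
python3 -m jog '{"slide":[[0,-0.25,0],[0,-0.25,0],[0,0,0],[0,0,0],[0.3,0,0],[0.2,0,0],[0,0,0]],"turn":[0,0,0,0,0,0,0],"jaw":[-0.3,-0.3,-0.3,-0.3,-0.3,-0.3,-0.3]}' 30
python3 -m jog '{"slide":[[0,0,0],[0,0,0],[0,0,0],[0,0,0],[0,0,0]],"turn":[0,0,0,0,0],"jaw":[-1,-1,-1,-1,-1]}' 30
```

```text
clock: 7.25
tool_pos: [0.4595, -0.2355, -0.0044]
tool_rot: [-0.586, -0.395, 0.587, -0.394]
ft_force: [-0.2, 1.0, -0.7]
width: 0.347
clock: 7.67
tool_pos: [0.4604, -0.2361, -0.0026]
tool_rot: [0.587, 0.395, -0.587, 0.395]
ft_force: [-0.6, 0.2, -0.7]
width: 0.153
```

Gripped: width 0.153 is 13 mm, matching the 14 mm rib. Lift, then turn to the tray heading.

```bash
python3 -m jog '{"slide":[[-1,0,0],[-1,0,0],[-1,0,0],[-1,0,0],[-1,0,0],[-1,0,0],[-1,0,0],[-1,0,0],[0,0,0],[0,0,0],[0,0,0],[0,0,0],[0,0,0],[0,0,0],[0,0,0],[0,0,0],[0,0,0],[0,0,0],[0,0,0],[0,0,0]],"turn":[0,0,-1,-1,-1,-1,-1,-1,-1,-1,-1,-1,-1,-1,-1,-1,-1,-1,-1,-1],"jaw":[-1,-1,-1,-1,-1,-1,-1,-1,-1,-1,-1,-1,-1,-1,-1,-1,-1,-1,-1,-1]}' 40
python3 -c "
from h import *
need([.57,-.08,.2],88.6)"
```

```text
clock: 9.33
tool_pos: [0.4603, -0.236, 0.1973]
tool_rot: [0.024, 0.707, -0.024, 0.707]
ft_force: [0.1, 0.0, -0.5]
width: 0.148
units xyz [-0.11  6.52  3.96] turn -0.41 yaw 86.15 tilt [-1. -0.  0.] pos [ 0.4603 -0.236   0.1973] j6 -2.05 w 0.148 F [ 0.1  0.  -0.5] t 9.3
```

```bash
python3 -m jog '{"slide":[[0,1,0.6],[0,1,0.6],[0,1,0.6],[0,1,0.6],[0,1,0.6],[0,0,0],[0,0,0]],"turn":[-0.41,0,0,0,0,0,0],"jaw":[-1,-1,-1,-1,-1,-1,-1]}' 40
python3 -c "
from h import *
need([.57,-.08,.2],88.6)
m=camera_model('wrist');np.save('w5.npy',m,allow_pickle=True);i=camera('wrist');cv2.imwrite('pics/w5.png',i)"
```

```text
clock: 9.92
tool_pos: [0.5403, -0.1128, 0.1971]
tool_rot: [0.009, 0.707, -0.01, 0.707]
ft_force: [0.2, 0.3, -0.6]
width: 0.146
units xyz [-0.12  1.34  1.15] turn -0.02 yaw 88.46 tilt [-1. -0. -0.] pos [ 0.5403 -0.1128  0.1971] j6 -1.82 w 0.146 F [ 0.2  0.3 -0.6] t 9.9
```

View pics/w5.png

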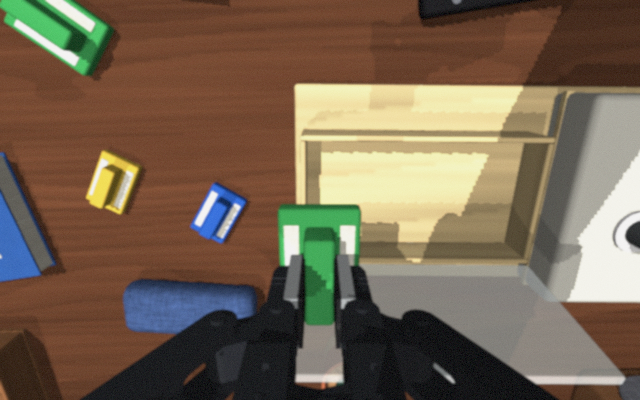

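The view shows green held by its rib, the tray rim from (303,133) to (557,136) with its far rim at about row 262, and the lid leaning back below that.

```bash
python3 -c "
from h import *
m=np.load('w5.npy',allow_pickle=True).item()
for p in [(303,132),(557,135),(537,263)]: print('rim',onz(m,*p,.057).round(3))
for p in [(296,86),(560,87)]: print('board',onz(m,*p,.012).round(3))
for p in [(509,242),(516,142)]: print('floor?',onz(m,*p,.017).round(3))
print('lid top corner',onz(m,624,380,.17), 'cart slab z', onz(m,319,205,.19))
i=cv2.imread('pics/w5.png')
print(i[75:150:3,430].sum(1)); print(i[235:285:2,480].sum(1)); print(i[200,480:580:4].sum(1))
"
```

```text
rim [ 0.498 -0.125  0.057]
rim [0.506 0.098 0.057]
rim [0.632 0.103 0.057]
board [ 0.46  -0.132  0.012]
board [0.467 0.122 0.012]
floor? [0.628 0.095 0.017]
floor? [0.518 0.085 0.017]
lid top corner [0.66414387 0.10320203 0.17      ] cart slab z [ 0.51843081 -0.11139522  0.19      ]
[242 225 234 335 658 670 661 656 646 652 652 656 638 624 627 627 637 644
 615 380 427 664 564 480 491]
[367 360 364 333 264 259 266 258 270 285 262 261 339 396 432 471 473 466
 465 451 457 401 393 378 389]
[433 432 439 429 422 423 428 418 334 229 248 250 260 229 320 404 302 268
 258 265 266 261 321 427 479]
```

```bash
python3 -m jog '{"slide":[[0,0.7,0.38],[0,0.7,0.38],[1,0,0],[1,0,0],[1,0,0],[1,0,0],[1,0,0],[1,0,0],[0,0,0],[0.6,0,0],[0.3,0,0],[0.3,0,0],[0,0,0],[0,0,0]],"turn":[0,0,0,0,0,0,0,0,0,0,0,0,0,0],"jaw":[-1,-1,-1,-1,-1,-1,-1,-1,-1,-1,-1,-1,-1,-1]}' 40
python3 -c "
from h import *
need([.558,-.078,.0165],88.3)"
```

```text
clock: 11.13
tool_pos: [0.5601, -0.0798, 0.0179]
tool_rot: [0.01, 0.707, -0.011, 0.707]
ft_force: [0.3, -0.3, -0.9]
width: 0.144
units xyz [ 0.05  0.07 -0.09] turn -0.0 yaw 88.3 tilt [-1. -0.  0.] pos [ 0.5601 -0.0798  0.0179] j6 -1.75 w 0.144 F [ 0.3 -0.3 -0.9] t 11.1
```

Release, lift, and plan the blue pick.

```bash
python3 -m jog '{"slide":[[0.08,0,0],[0,0,0],[0,0,0],[0,0,0],[0,0,0],[-0.5,0,0],[-1,0,0],[-1,0,0],[-1,0,0],[-1,0,0],[-1,0,0],[-1,0,0],[0,0,0],[0,0,0]],"turn":[0,0,0,0,0,0,0,0,0,0,0,0,0,0],"jaw":[-1,-0.4,-0.4,-0.4,-0.4,-0.4,-0.4,-0.4,-0.4,-0.4,-0.4,-0.4,-0.4,-0.4]}' 40
python3 -c "
from h import *
m=camera_model('wrist');i=camera('wrist')
for o in carts(i,m): print(*o)
need([.59,-.225,.1],56.8)"
```

```text
clock: 12.3
tool_pos: [0.5609, -0.0797, 0.1807]
tool_rot: [0.01, 0.705, -0.011, 0.709]
ft_force: [0.2, -0.3, -1.0]
width: 0.299
green [344. 144.] 542 -50 58 41 -1.6
green [38. 31.] 421 -328 49 48 -18.5
blue [182. 200.] 590 -224 63 40 -33.0
yellow [ 67. 167.] 553 -331 66 41 -29.5
units xyz [ 3.15 -5.78  1.36] turn 5.25 yaw 88.32 tilt [-1.    -0.     0.001] pos [ 0.5601 -0.0795  0.1787] j6 -1.75 w 0.3 F [-0.7  0.1  0.1] t 12.3
```

Green reads (0.54,-0.05), about 30 mm from where I released it but still in the tray. I'll re-check that shortly. Next is blue.

```bash
python3 -m jog '{"slide":[[0,-1,0.23],[0,-1,0.23],[0,-1,0.23],[0,-1,0.23],[0,-1,0.23],[0,-0.78,0.23],[0,0,0],[0,0,0],[0,0,0],[0,0,0],[0,0,0],[0,0,0],[0,0,0],[0,0,0]],"turn":[0,0,0,0,0,0,1,1,1,1,1,0.25,0,0],"jaw":[-0.3,-0.3,-0.3,-0.3,-0.3,-0.3,-0.3,-0.3,-0.3,-0.3,-0.3,-0.3,-0.3,-0.3]}' 40
python3 -c "
from h import *
m=camera_model('wrist');i=camera('wrist');cv2.imwrite('pics/w6.png',i)
for o in carts(i,m): print(*o)
need([.59,-.225,-.003],56.8)"
```

```text
clock: 13.52
tool_pos: [0.5898, -0.2248, 0.1767]
tool_rot: [0.202, 0.679, -0.201, 0.677]
ft_force: [1.0, 0.2, -0.1]
width: 0.354
green [571. 277.] 844 -54 72 54 46.9
green [77. 70.] 398 -351 93 53 52.2
green [461.  33.] 542 -46 56 42 -0.9
blue [117. 317.] 593 -542 229 131 -82.8
blue [324. 170.] 589 -224 59 39 -33.2
yellow [207. 195.] 552 -331 61 41 -30.3
units xyz [ 7.2  -0.    0.02] turn 0.02 yaw 56.89 tilt [-1.    -0.    -0.002] pos [ 0.5899 -0.2248  0.1769] j6 -1.42 w 0.347 F [-0.2  0.4 -0.6] t 13.6
```

View pics/w6.png

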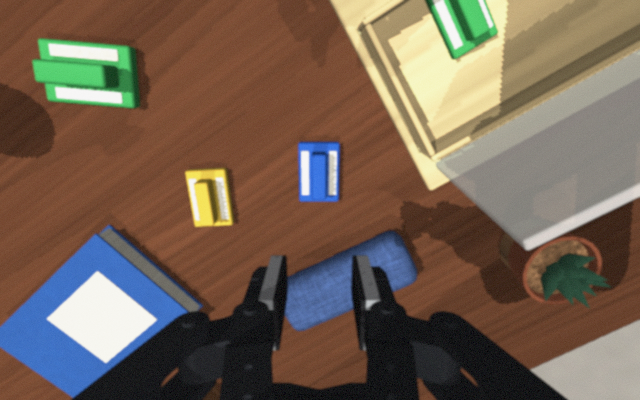

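Blue is at (319,170), centred under the jaws. Green lies flat in the tray at about (463,22).

```bash
python3 -m jog '{"slide":[[1,0,0],[1,0,0],[1,0,0],[1,0,0],[1,0,0],[1,0,0],[0.6,0,0],[0.6,0,0],[0,0,0],[0,0,0],[0,0,0],[0,0,0],[0,0,0],[0,0,0]],"turn":[0,0,0,0,0,0,0,0,0,0,0,0,0,0],"jaw":[-0.3,-0.3,-0.3,-0.3,-0.3,-0.3,-0.3,-0.3,-0.3,-1,-1,-1,-1,-1]}' 40
python3 -m jog '{"slide":[[-1,0,0],[-1,0,0],[-1,0,0],[-1,0,0],[-1,0,0],[-1,0,0],[-1,0,0],[-1,0,0],[0,0,0],[0,0,0],[0,0,0],[0,0,0],[0,0,0],[0,0,0]],"turn":[0,0,0,0,0,0,0,0,-1,-1,-1,-1,-1,-0.25],"jaw":[-1,-1,-1,-1,-1,-1,-1,-1,-1,-1,-1,-1,-1,-1]}' 40
python3 -c "
from h import *
need([.560,.007,.2],88.3)"
```

```text
clock: 14.73
tool_pos: [0.5907, -0.2252, -0.0013]
tool_rot: [0.202, 0.677, -0.202, 0.678]
ft_force: [0.2, -0.6, -0.5]
width: 0.148
clock: 15.9
tool_pos: [0.5902, -0.225, 0.1982]
tool_rot: [0.008, 0.707, -0.009, 0.707]
ft_force: [0.2, -1.2, -1.4]
width: 0.146
units xyz [-0.08  9.25 -1.43] turn 0.06 yaw 88.64 tilt [-1. -0.  0.] pos [ 0.5902 -0.225   0.1982] j6 -1.97 w 0.146 F [ 0.2 -1.2 -1.4] t 15.9
```

```bash
python3 -m jog '{"slide":[[0,0,-0.7],[0,0,-0.7],[0,1,0],[0,1,0],[0,1,0],[0,1,0],[0,1,0],[0,1,0],[0,1,0],[0,1,0],[0,1,0],[0,0.25,0],[0,0,0],[0,0,0]],"turn":[0,0,0,0,0,0,0,0,0,0,0,0,0,0],"jaw":[-1,-1,-1,-1,-1,-1,-1,-1,-1,-1,-1,-1,-1,-1]}' 40
python3 -c "
from h import *
m=camera_model('wrist');i=camera('wrist')
for o in carts(i,m): print(*o)
need([.560,.007,.0165],88.3)"
```

```text
clock: 17.07
tool_pos: [0.5621, 0.0068, 0.198]
tool_rot: [0.01, 0.707, -0.01, 0.707]
ft_force: [-0.8, 0.1, -1.1]
width: 0.145
green [257. 153.] 542 -54 58 41 -1.4
blue [321. 241.] 674 4 151 89 -1.6
yellow [ 12. 166.] 558 -317 65 21 -18.3
units xyz [ 7.26  0.03 -0.08] turn -0.0 yaw 88.29 tilt [-1.    -0.001  0.   ] pos [0.5621 0.0063 0.1979] j6 -1.6 w 0.143 F [-0.7  0.3 -0.4] t 17.1
```

```bash
python3 -m jog '{"slide":[[1,0,0],[1,0,0],[1,0,0],[1,0,0],[1,0,0],[1,0,0],[0,0,0],[0.6,0,0],[0.3,0,0],[0.35,0,0],[0,0,0],[0,0,0],[0,0,0],[0,0,0],[0,0,0],[0,0,0]],"turn":[0,0,0,0,0,0,0,0,0,0,0,0,0,0,0,0],"jaw":[-1,-1,-1,-1,-1,-1,-1,-1,-1,-1,-1,-1,-0.4,-0.4,-0.4,-0.4]}' 40
python3 -m jog '{"slide":[[-0.5,0,0],[-1,0,0],[-1,0,0],[-1,0,0],[-1,0,0],[-1,0,0],[-1,0,0],[0,0,0],[0,0,0]],"turn":[0,0,0,0,0,0,0,0,0],"jaw":[-0.4,-0.4,-0.4,-0.4,-0.4,-0.4,-0.4,-0.4,-0.4]}' 40
python3 -c "
from h import *
m=camera_model('wrist');i=camera('wrist')
for o in carts(i,m): print(*o)
need([.553,-.332,.18],59.7)"
```

```text
clock: 18.45
tool_pos: [0.5624, 0.0072, 0.0172]
tool_rot: [0.01, 0.707, -0.01, 0.707]
ft_force: [-0.9, 0.3, 1.1]
width: 0.299
clock: 19.2
tool_pos: [0.5629, 0.0072, 0.182]
tool_rot: [0.01, 0.705, -0.01, 0.709]
ft_force: [-0.3, 0.1, -0.4]
width: 0.301
green [252. 151.] 542 -54 58 41 -1.1
blue [321. 176.] 567 8 61 39 -1.6
units xyz [  0.   -13.57   0.03] turn 4.77 yaw 88.32 tilt [-1.    -0.     0.001] pos [0.5621 0.0072 0.18  ] j6 -1.59 w 0.302 F [-0.4  0.2 -1.1] t 19.2
```

```bash
python3 -m jog '{"slide":[[0,-1,0],[0,-1,0],[0,-1,0],[0,-1,0],[0,-1,0],[0,-1,0],[0,-1,0],[0,-1,0],[0,-1,0],[0,-1,0],[0,-1,0],[0,-1,0],[0,-1,0],[0,-0.57,0.03],[0,0,0],[0,0,0],[0,0,0],[0,0,0],[0,0,0],[0,0,0]],"turn":[0,0,0,0,0,0,0,0,0,0,0,0,0,0,1,1,1,1,0.77,0],"jaw":[-0.3,-0.3,-0.3,-0.3,-0.3,-0.3,-0.3,-0.3,-0.3,-0.3,-0.3,-0.3,-0.3,-0.3,-0.3,-0.3,-0.3,-0.3,-0.3,-0.3]}' 40
python3 -c "
from h import *
m=camera_model('wrist');i=camera('wrist')
for o in carts(i,m): print(*o)
need([.553,-.332,-.003],59.7)"
```

```text
clock: 20.92
tool_pos: [0.5523, -0.3316, 0.1775]
tool_rot: [0.186, 0.683, -0.185, 0.681]
ft_force: [-0.4, -0.0, -0.2]
width: 0.345
green [28. 55.] 334 -507 83 46 -46.9
green [605.  23.] 561 -47 54 29 59.6
green [220.  47.] 398 -347 81 58 52.2
blue [163. 281.] 584 -539 214 105 -82.0
yellow [313. 171.] 551 -332 59 40 -29.7
units xyz [ 7.23 -0.    0.05] turn 0.01 yaw 59.79 tilt [-1.     0.    -0.002] pos [ 0.5524 -0.3316  0.1777] j6 -1.64 w 0.352 F [0.3 0.  0. ] t 21.0
```

```bash
python3 -m jog '{"slide":[[1,0,0],[1,0,0],[1,0,0],[1,0,0],[1,0,0],[1,0,0],[0.6,0,0],[0.6,0,0],[0,0,0],[0,0,0],[0,0,0],[0,0,0],[0,0,0],[0,0,0]],"turn":[0,0,0,0,0,0,0,0,0,0,0,0,0,0],"jaw":[-0.3,-0.3,-0.3,-0.3,-0.3,-0.3,-0.3,-0.3,-0.3,-1,-1,-1,-1,-1]}' 40
python3 -m jog '{"slide":[[-1,0,0],[-1,0,0],[-1,0,0],[-1,0,0],[-1,0,0],[-1,0,0],[-1,0,0],[-1,0,0],[0,0,0],[0,0,0],[0,0,0],[0,0,0],[0,0,0],[0,0,0]],"turn":[0,0,0,0,0,0,0,0,-1,-1,-1,-1,-0.77,0],"jaw":[-1,-1,-1,-1,-1,-1,-1,-1,-1,-1,-1,-1,-1,-1]}' 40
python3 -c "
from h import *
need([.562,.059,.2],88.3)"
```

```text
clock: 22.13
tool_pos: [0.5532, -0.3322, -0.0]
tool_rot: [0.185, 0.682, -0.185, 0.683]
ft_force: [0.7, -0.1, -0.7]
width: 0.149
clock: 23.3
tool_pos: [0.5528, -0.3319, 0.1994]
tool_rot: [0.009, 0.707, -0.009, 0.707]
ft_force: [0.6, 0.1, -0.8]
width: 0.145
units xyz [-0.03 15.64 -0.04] turn 0.03 yaw 88.49 tilt [-1. -0.  0.] pos [ 0.5528 -0.3319  0.1994] j6 -2.14 w 0.145 F [ 0.6  0.1 -0.8] t 23.3
```

```bash
python3 -m jog '{"slide":[[0,1,0],[0,1,0],[0,1,0],[0,1,0],[0,1,0],[0,1,0],[0,1,0],[0,1,0],[0,1,0],[0,1,0],[0,1,0],[0,1,0],[0,1,0],[0,1,0],[0,1,0],[0,0.64,0],[0,0,0],[0,0,0]],"turn":[0,0,0,0,0,0,0,0,0,0,0,0,0,0,0,0,0,0],"jaw":[-1,-1,-1,-1,-1,-1,-1,-1,-1,-1,-1,-1,-1,-1,-1,-1,-1,-1]}' 40
python3 -c "
from h import *
m=camera_model('wrist');i=camera('wrist');cv2.imwrite('pics/w7.png',i);np.save('w7.npy',m,allow_pickle=True)
for o in carts(i,m): print(*o)
need([.562,.059,.0165],88.3)"
```

```text
clock: 24.8
tool_pos: [0.5643, 0.0594, 0.1993]
tool_rot: [0.01, 0.707, -0.011, 0.707]
ft_force: [-0.4, 0.1, -0.1]
width: 0.146
green [207. 152.] 542 -56 58 41 -1.7
blue [264. 170.] 566 6 60 40 -1.7
yellow [320. 244.] 676 56 154 92 -2.7
units xyz [ 7.31  0.02 -0.1 ] turn -0.01 yaw 88.25 tilt [-1. -0.  0.] pos [0.5643 0.0586 0.1992] j6 -1.5 w 0.146 F [ 0.3  0.  -0.7] t 24.9
```

View pics/w7.png

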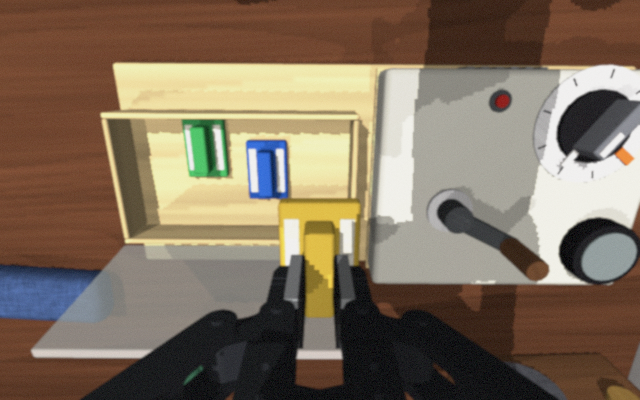

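The view (11 so far) shows green (205,148) and blue (266,168) flat in the tray, and yellow held. The crank hub is at (455,212) with its grip top at (540,270), the focus knob at about (597,124) and the orange mark at about (609,156).

```bash
python3 -m jog '{"slide":[[1,0,-0.1],[1,0,0],[1,0,0],[1,0,0],[1,0,0],[1,0,0],[0,0,0],[0.6,0,0],[0.3,0,0],[0.35,0,0],[0,0,0],[0,0,0],[0,0,0],[0,0,0],[0,0,0],[0,0,0]],"turn":[0,0,0,0,0,0,0,0,0,0,0,0,0,0,0,0],"jaw":[-1,-1,-1,-1,-1,-1,-1,-1,-1,-1,-1,-1,-0.4,-0.4,-0.4,-0.4]}' 40
python3 -m jog '{"slide":[[-0.5,0,0],[-1,0,0],[-1,0,0],[-1,0,0],[-1,0,0],[-1,0,0],[-1,0,0],[-1,0,0],[-1,0,0],[0,0,0],[0,0,0]],"turn":[0,0,0,0,0,0,0,0,0,0,0],"jaw":[-0.4,-0.4,-0.4,-0.4,-0.4,-0.4,-0.4,-0.4,-0.4,-1,-1]}' 40
python3 -c "
from h import *
m=camera_model('wrist');i=camera('wrist');cv2.imwrite('pics/w8.png',i);np.save('w8.npy',m,allow_pickle=True)
for o in carts(i,m): print(*o)
need([.562,.059,.0165],88.3)
m=np.load('w7.npy',allow_pickle=True).item()
for n,p,z in [('hub',(455,212),.096),('grip top',(540,270),.14),('lens top',(608,257),.092),('lidTL',(33,352),.17),('red pin',(502,101),.071),('cab corner',(378,71),.07)]: print(n,onz(m,*p,z).round(3))
"
```

```text
clock: 26.18
tool_pos: [0.5622, 0.059, 0.0184]
tool_rot: [0.01, 0.707, -0.01, 0.707]
ft_force: [0.0, -0.4, -0.8]
width: 0.299
clock: 27.1
tool_pos: [0.5624, 0.059, 0.233]
tool_rot: [0.01, 0.705, -0.01, 0.709]
ft_force: [0.3, -0.6, -0.5]
width: 0.023
green [213. 145.] 542 -55 57 41 -1.7
blue [269. 162.] 566 6 59 39 -1.7
yellow [324. 157.] 566 60 63 42 -1.9
units xyz [ 8.58 -0.   -0.  ] turn 0.0 yaw 88.32 tilt [-1.    -0.     0.001] pos [0.5618 0.059  0.231 ] j6 -1.5 w 0.0 F [-0.3 -0.9 -0.5] t 27.1
hub [0.586 0.173 0.096]
grip top [0.617 0.222 0.14 ]
lens top [0.634 0.313 0.092]
lidTL [ 0.654 -0.143  0.17 ]
red pin [0.5   0.212 0.071]
cab corner [0.474 0.11  0.07 ]
```

All three cartridges are in the tray with their ribs along x. Next is the lid: go over and behind it at tray y≈+0.07, clear of its black knob, and push towards -x.

```bash
python3 -m jog '{"slide":[[0,0,0.92],[0,0,0.92],[0,0,0.92],[0,0,0.92],[0,0,0.92],[0,0,0.92],[0,0,0],[0.82,0,0],[0.82,0,0],[0.82,0,0],[0.82,0,0],[0.82,0,0],[0,0,0]],"turn":[0,0,0,0,0,0,0,0,0,0,0,0,0],"jaw":[-1,-1,-1,-1,-1,-1,-1,-1,-1,-1,-1,-1,-1]}' 40
python3 -m jog '{"slide":[[0,0,-0.5],[0,0,-0.5],[0,0,-0.5],[0,0,-0.5],[0,0,-0.5],[0,0,-0.5],[0,0,-0.5],[0,0,-0.5],[0,0,0]],"turn":[0,0,0,0,0,0,0,0,0],"jaw":[-1,-1,-1,-1,-1,-1,-1,-1,-1]}' 40
```

```text
clock: 28.23
tool_pos: [0.6965, 0.0549, 0.1209]
tool_rot: [0.01, 0.711, -0.011, 0.703]
ft_force: [-0.4, 1.0, -0.8]
width: -0.002
clock: 28.98
tool_pos: [0.5984, 0.058, 0.129]
tool_rot: [0.01, 0.707, -0.01, 0.707]
ft_force: [0.1, 0.2, 1.4]
width: 0.002
```

```bash
python3 -m jog '{"slide":[[0.13,0,-0.5],[0.13,0,-0.5],[0.14,0,-0.5],[0.5,0,-0.3],[0.5,0,-0.3],[0,0,0]],"turn":[0,0,0,0,0,0],"jaw":[-1,-1,-1,-1,-1,-1]}' 40
python3 -m jog '{"slide":[[0.5,0,-0.2],[0.5,0,-0.2],[0.3,0,-0.1],[0,0,0]],"turn":[0,0,0,0],"jaw":[-1,-1,-1,-1]}' 40
python3 -c "
from h import *
i=camera('scene');cv2.imwrite('pics/s5.png',cv2.resize(i[110:270,260:460],None,fx=4,fy=3.7*1.0,interpolation=cv2.INTER_CUBIC))"
```

```text
clock: 29.48
tool_pos: [0.5456, 0.0594, 0.091]
tool_rot: [0.01, 0.708, -0.01, 0.706]
ft_force: [-0.5, 0.5, -0.8]
width: -0.002
clock: 29.82
tool_pos: [0.5341, 0.0597, 0.0592]
tool_rot: [0.01, 0.708, -0.01, 0.706]
ft_force: [-0.1, -0.3, -0.6]
width: -0.001
```

View pics/s5.png

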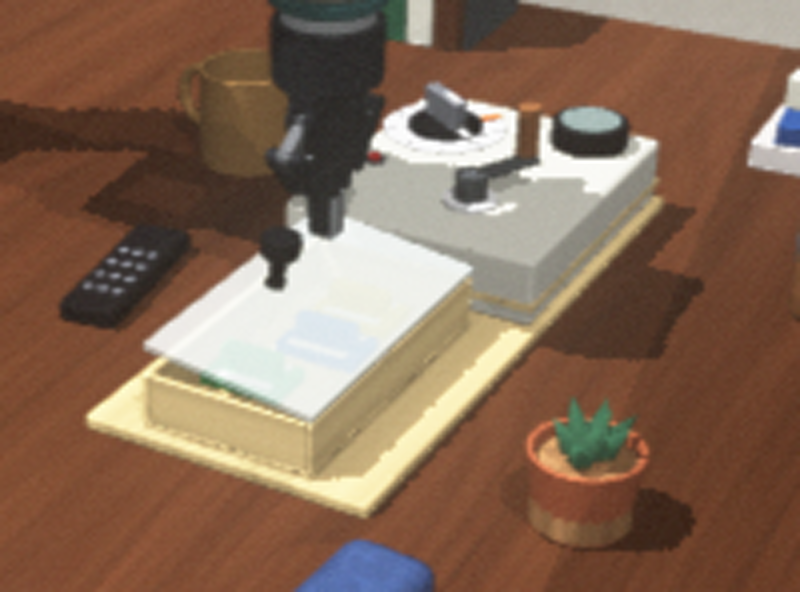

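The lid is now about 15° from shut (view 12). I'll press it down in small steps.

```bash
python3 -m jog '{"slide":[[0.3,0,0],[0.3,0,0],[0,0,0]],"turn":[0,0,0],"jaw":[-1,-1,-1]}'
python3 -m jog '{"slide":[[0.2,0,0],[0,0,0]],"turn":[0,0],"jaw":[-1,-1]}'
python3 -m jog '{"slide":[[0.15,0,0],[0,0,0]],"turn":[0,0],"jaw":[-1,-1]}'
python3 -m jog '{"slide":[[0.15,0,0],[0,0,0]],"turn":[0,0],"jaw":[-1,-1]}'
```

```text
clock: 30.12
tool_pos: [0.5343, 0.0597, 0.0438]
tool_rot: [0.01, 0.708, -0.01, 0.706]
ft_force: [-0.9, 0.7, -0.5]
width: -0.003
clock: 30.28
tool_pos: [0.5354, 0.0598, 0.0424]
tool_rot: [0.01, 0.707, -0.01, 0.707]
ft_force: [-6.3, -0.2, 11.9]
width: 0.003
clock: 30.45
tool_pos: [0.5356, 0.0599, 0.0419]
tool_rot: [0.01, 0.706, -0.01, 0.708]
ft_force: [-19.0, 0.6, 33.4]
width: 0.0
clock: 30.62
tool_pos: [0.5358, 0.06, 0.0415]
tool_rot: [0.01, 0.706, -0.01, 0.708]
ft_force: [-31.6, -1.1, 56.6]
width: 0.0
```

Firm contact, and the height stopped changing. Retreat up and view the machine from above.

```bash
python3 -m jog '{"slide":[[-1,0,0],[-1,0,0],[-1,0,0],[-1,0,0],[-1,0,0],[-1,0,0],[-1,0,0],[-1,0,0],[0,1,0],[0,1,0],[0,1,0],[0,1,0],[0,1,0],[0,0,0],[0,0,0]],"turn":[0,0,0,0,0,0,0,0,0,0,0,0,0,0,0],"jaw":[-1,-1,-1,-1,-1,-1,-1,-1,-1,-1,-1,-1,-1,-1,-1]}'
python3 -c "
from h import *
m=camera_model('wrist');np.save('w9.npy',m,allow_pickle=True);i=camera('wrist');cv2.imwrite('pics/w9.png',i);need([.56,.17,.24])"
```

```text
clock: 31.87
tool_pos: [0.5384, 0.1856, 0.2325]
tool_rot: [0.01, 0.707, -0.01, 0.707]
ft_force: [0.2, 0.3, -0.2]
width: -0.004
units xyz [-0.3  -0.56  0.88] turn None yaw 88.36 tilt [-1.    -0.001 -0.   ] pos [0.5385 0.1846 0.2326] j6 -1.28 w 0.001 F [ 1.  -1.5 -0.4] t 31.9
```

View pics/w9.png

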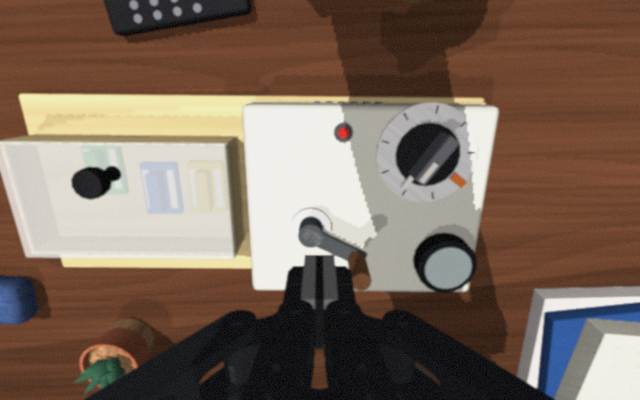

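The lid is shut (view 13). Now an enlarged crop of the knob and crank, with the orange mark and ring measured.

```bash
python3 -c "
from h import *
m=np.load('w9.npy',allow_pickle=True).item();i=cv2.imread('pics/w9.png')
h=cv2.cvtColor(i,cv2.COLOR_BGR2HSV)
k=cv2.inRange(h[150:200,440:480],(5,170,150),(18,255,255));mo=cv2.moments(k,True);o=(440+mo['m10']/mo['m00'],150+mo['m01']/mo['m00']);print('orange',o,mo['m00'],onz(m,*o,.072).round(4))
k=cv2.inRange(h[60:230,330:500],(0,0,0),(180,255,60))
for c in cv2.findContours(k,0,2)[0]:
  if cv2.contourArea(c)>300:
    (x,y),r,a=cv2.fitEllipse(c); print('dark',x+330,y+60,r,a,onz(m,x+330,y+60,.079).round(4))
cv2.imwrite('pics/c9.png',cv2.resize(i[90:300,280:490],None,fx=2.8,fy=2.8,interpolation=cv2.INTER_CUBIC))
for p in [(2,140),(237,139),(26,257)]: print('lid',onz(m,*p,.065).round(3))
"
```

```text
orange (457.72, 179.64) 75.0 [0.5483 0.3215 0.072 ]
dark 445.82186126708984 167.0448455810547 (11.109456062316895, 50.45332717895508) 41.21139144897461 [0.5336 0.3061 0.079 ]
dark 420.7633514404297 146.73241424560547 (36.94640350341797, 67.09555053710938) 46.53187561035156 [0.5137 0.2812 0.079 ]
dark 421.7588653564453 83.42756652832031 (20.8477725982666, 97.35296630859375) 91.66991424560547 [0.4582 0.2783 0.079 ]
lid [ 0.499 -0.117  0.065]
lid [0.504 0.109 0.065]
lid [ 0.624 -0.132  0.065]
```

View pics/c9.png

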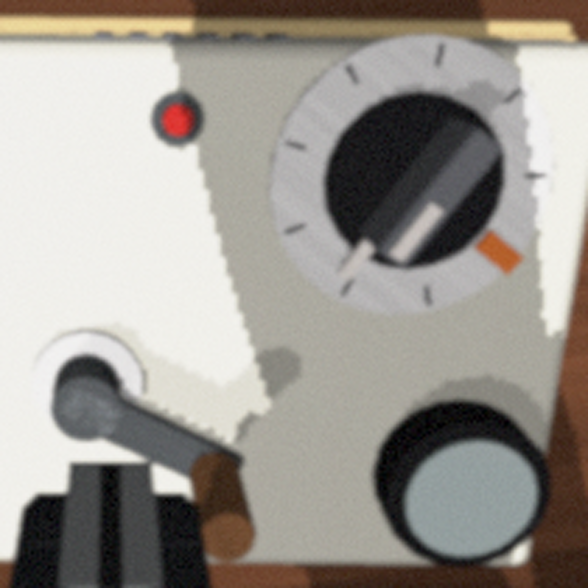

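```bash
python3 -c "
from h import *
m=np.load('w9.npy',allow_pickle=True).item()
f=lambda a,b,z:onz(m,a/2.8+280,b/2.8+90,z)[:2]
A=f(410,175,.071);r=[np.linalg.norm(f(*p,.071)-A) for p in [(270,178),(550,172),(410,35),(410,315)]];print('axis',A,np.round(r,3))
T=f(342,280,.078);M=f(498,251,.071)
for n,p in (('tip',T),('mark',M)): d=p-A;print(n,p,np.linalg.norm(d),np.degrees(np.arctan2(d[1],d[0])))
b1=f(490,130,.103);b2=f(385,255,.103);print('bar top ends',b1,b2,np.degrees(np.arctan2(*(b2-b1)[::-1])),'mid',(b1+b2)/2)
C=f(90,378,.071);C2=f(85,408,.1);G=f(230,537,.14);G2=f(205,460,.098)
print('crank',C,C2,'grip',G,G2,np.linalg.norm(G-C),np.linalg.norm(G-C2))
m7=np.load('w7.npy',allow_pickle=True).item()
print('w7 grip',onz(m7,540,270,.14),'base ring',onz(m7,452,208,.071))
"
```

```text
axis [0.52088756 0.28930564] [0.048 0.048 0.046 0.051]
tip [0.55551381 0.26637297] 0.04153173285840269 -33.516179339212016
mark [0.5485504  0.32201326] 0.04283714236956857 49.776751596373266
bar top ends [0.50134247 0.3026688 ] [0.53977996 0.27346806] -37.22372664207243 mid [0.52056122 0.28806843]
crank [0.59275725 0.1779093 ] [0.5914588  0.17681792] grip [0.6175681  0.22127658] [0.61313421 0.21751348] 0.04996298062556087 0.05155839435462976
w7 grip [0.61653956 0.22183822 0.14      ] base ring [0.59181118 0.17971468 0.071     ]
```

Measured from the crop (view 14): the crank axis is at (0.592,0.178), and the grip at (0.617,0.2215) is 50 mm from it, as specified. The knob axis is at (0.521,0.289), with the pointer at about -33° and the orange mark at about +50° in world axes. Next I grasp the crank grip.

```bash
python3 -c "
from h import *
need([.617,.2215,.085],88.3)"
python3 -m jog '{"slide":[[0,0.5,1],[0,0.5,1],[0,0.5,1],[0,0,0.2],[0,0,0],[0,0,0]],"turn":[0,0,0,0,0,0],"jaw":[0,0,0,0,0,0]}' 40
python3 -c "
from h import *
need([.617,.2215,.085],88.3)"
```

```text
units xyz [5.9  1.57 3.1 ] turn 0.01 yaw 88.36 tilt [-1.    -0.001 -0.   ] pos [0.5385 0.1846 0.2326] j6 -1.28 w 0.001 F [ 1.  -1.5 -0.4] t 31.9
clock: 32.42
tool_pos: [0.6196, 0.2186, 0.2326]
tool_rot: [0.011, 0.707, -0.011, 0.707]
ft_force: [0.9, -0.4, 0.5]
width: 0.5
units xyz [ 5.9   0.11 -0.1 ] turn -0.01 yaw 88.24 tilt [-1. -0. -0.] pos [0.6196 0.2186 0.2326] j6 -1.26 w 0.5 F [ 0.9 -0.4  0.5] t 32.4
```

```bash
python3 -m jog '{"slide":[[0.9,0.11,-0.1],[1,0,0],[1,0,0],[1,0,0],[1,0,0],[0.5,0,0],[0.5,0,0],[0,0,0],[0,0,0],[0,0,0],[0,0,0],[0,0,0],[0,0,0]],"turn":[0,0,0,0,0,0,0,0,0,0,0,0,0],"jaw":[0,0,0,0,0,0,0,0,-1,-1,-1,-1,-1]}' 30
python3 -c "
from h import *
need([.617,.2215,.085],88.3)
d=.6257
for k in range(20):
  a=np.radians(62.3-9-18*k); print([0,round(-d*np.cos(a),2),round(d*np.sin(a),2)],end=',')"
```

```text
clock: 33.5
tool_pos: [0.6179, 0.2219, 0.0874]
tool_rot: [0.01, 0.706, -0.011, 0.708]
ft_force: [-2.2, -5.3, 2.8]
width: 0.198
units xyz [ 0.09 -0.02 -0.04] turn -0.0 yaw 88.28 tilt [-1.    -0.001  0.002] pos [0.6179 0.2219 0.0874] j6 -1.25 w 0.198 F [-2.2 -5.3  2.8] t 33.5
[0, np.float64(-0.37), np.float64(0.5)],[0, np.float64(-0.51), np.float64(0.36)],[0, np.float64(-0.6), np.float64(0.19)],[0, np.float64(-0.63), np.float64(-0.01)],[0, np.float64(-0.59), np.float64(-0.2)],[0, np.float64(-0.5), np.float64(-0.37)],[0, np.float64(-0.36), np.float64(-0.51)],[0, np.float64(-0.19), np.float64(-0.6)],[0, np.float64(0.01), np.float64(-0.63)],[0, np.float64(0.2), np.float64(-0.59)],[0, np.float64(0.37), np.float64(-0.5)],[0, np.float64(0.51), np.float64(-0.36)],[0, np.float64(0.6), np.float64(-0.19)],[0, np.float64(0.63), np.float64(0.01)],[0, np.float64(0.59), np.float64(0.2)],[0, np.float64(0.5), np.float64(0.37)],[0, np.float64(0.36), np.float64(0.51)],[0, np.float64(0.19), np.float64(0.6)],[0, np.float64(-0.01), np.float64(0.63)],[0, np.float64(-0.2), np.float64(0.59)],
```

The grip is held (17 mm, for an 18 mm grip). First a cautious quarter turn.

```bash
python3 -m jog '{"slide":[[0,-0.37,0.5],[0,-0.51,0.36],[0,-0.6,0.19],[0,-0.63,-0.01],[0,-0.59,-0.2],[0,0,0]],"turn":[0,0,0,0,0,0],"jaw":[-1,-1,-1,-1,-1,-1]}' 30
python3 -c "
from h import *
p=np.array(read_state()['tool_pos'][:2])-[.592,.178];print(np.linalg.norm(p),np.degrees(np.arctan2(p[1],p[0])));need([.617,.2215,.085],88.3)"
```

```text
clock: 34.0
tool_pos: [0.6407, 0.1499, 0.0882]
tool_rot: [0.011, 0.703, -0.013, 0.711]
ft_force: [14.5, -10.7, -3.1]
width: 0.199
0.05627318512430103 -30.00038002281743
units xyz [ 0.11  2.83 -1.05] turn -0.04 yaw 88.08 tilt [-1.    -0.003  0.012] pos [0.6407 0.1499 0.0882] j6 -1.36 w 0.199 F [ 14.5 -10.7  -3.1] t 34.0
```

The forces show that the true axis is about 6 mm farther out than measured. Chord geometry gives (0.598,0.176), so I'll use that.

```bash
cat >> h.py <<'E'
def circ(cmd,C,a0,n,step=18,Rr=.05,yaw=88.3):
    ty=np.array([np.cos(np.radians(yaw)),np.sin(np.radians(yaw))]); tz=np.array([ty[1],-ty[0]])
    q=np.array(cmd); out=[]
    for k in range(1,n+1):
        a=np.radians(a0-step*k); p=np.array(C)+Rr*np.array([np.cos(a),np.sin(a)])
        d=(p-q)/.025; r=[0,round(float(d@ty),2),round(float(d@tz),2)]
        out.append(r); q=q+.025*(r[1]*ty+r[2]*tz)
    print(out); print('cmd end',q.round(4),'ang',a0-step*n)
E
python3 -c "
from h import *
circ((.6368,.1539),(.598,.176),-31.4,8)"
```

```text
[[0, -0.64, -0.23], [0, -0.35, -0.52], [0, -0.16, -0.61], [0, 0.03, -0.62], [0, 0.22, -0.59], [0, 0.39, -0.49], [0, 0.52, -0.34], [0, 0.61, -0.17]]
cmd end [0.548 0.172] ang -175.4
```

```bash
python3 -m jog '{"slide":[[0,-0.64,-0.23],[0,-0.35,-0.52],[0,-0.16,-0.61],[0,0.03,-0.62],[0,0.22,-0.59],[0,0.39,-0.49],[0,0.52,-0.34],[0,0.61,-0.17],[0,0,0]],"turn":[0,0,0,0,0,0,0,0,0],"jaw":[-1,-1,-1,-1,-1,-1,-1,-1,-1]}' 30
python3 -c "
from h import *
p=np.array(read_state()['tool_pos'][:2])-[.598,.176];print(np.linalg.norm(p),np.degrees(np.arctan2(p[1],p[0])));need([.548,.172,.085],88.3)
P=[(.6179,.2219),(.6407,.1499),tuple(read_state()['tool_pos'][:2])]
A=np.array([[2*x,2*y,1] for x,y in P]);b=np.array([x*x+y*y for x,y in P]);s=np.linalg.solve(A,b);print(s[:2],np.sqrt(s[2]+s[0]**2+s[1]**2))"
```

```text
clock: 34.75
tool_pos: [0.5485, 0.1747, 0.0875]
tool_rot: [0.01, 0.705, -0.009, 0.709]
ft_force: [0.1, 1.1, 3.2]
width: 0.195
0.04947769077599347 -178.54958912110752
units xyz [ 0.1  -0.11 -0.02] turn 0.02 yaw 88.41 tilt [-1.     0.002  0.005] pos [0.5485 0.1747 0.0875] j6 -1.3 w 0.195 F [0.1 1.1 3.2] t 34.8
[0.59833145 0.17609329] 0.04981146965050254
```

The circle fit gives R=49.8 mm and centre (0.5983,0.1761), and the force is near zero. I'll continue with full turns.

```bash
python3 -c "
from h import *
circ((.548,.172),(.5983,.1761),-175.4,20)"
```

```text
[[0, 0.63, 0.05], [0, 0.58, 0.22], [0, 0.49, 0.39], [0, 0.35, 0.52], [0, 0.16, 0.61], [0, -0.03, 0.62], [0, -0.22, 0.59], [0, -0.39, 0.49], [0, -0.52, 0.34], [0, -0.61, 0.16], [0, -0.62, -0.03], [0, -0.59, -0.22], [0, -0.49, -0.39], [0, -0.34, -0.52], [0, -0.16, -0.6], [0, 0.03, -0.63], [0, 0.22, -0.58], [0, 0.39, -0.49], [0, 0.52, -0.35], [0, 0.6, -0.16]]
cmd end [0.5485 0.172 ] ang -535.4
```

```bash
python3 -m jog '{"slide":[[0,0.63,0.05],[0,0.58,0.22],[0,0.49,0.39],[0,0.35,0.52],[0,0.16,0.61],[0,-0.03,0.62],[0,-0.22,0.59],[0,-0.39,0.49],[0,-0.52,0.34],[0,-0.61,0.16],[0,-0.62,-0.03],[0,-0.59,-0.22],[0,-0.49,-0.39],[0,-0.34,-0.52],[0,-0.16,-0.6],[0,0.03,-0.63],[0,0.22,-0.58],[0,0.39,-0.49],[0,0.52,-0.35],[0,0.6,-0.16]],"turn":[0,0,0,0,0,0,0,0,0,0,0,0,0,0,0,0,0,0,0,0],"jaw":[-1,-1,-1,-1,-1,-1,-1,-1,-1,-1,-1,-1,-1,-1,-1,-1,-1,-1,-1,-1]}' 30
python3 -c "
from h import *
need([.5485,.172,.0855],88.3)"
```

```text
clock: 36.42
tool_pos: [0.5484, 0.172, 0.0874]
tool_rot: [0.011, 0.706, -0.011, 0.708]
ft_force: [6.2, -2.7, 0.6]
width: 0.201
units xyz [0.08 0.   0.  ] turn -0.01 yaw 88.25 tilt [-1.    -0.     0.004] pos [0.5484 0.172  0.0874] j6 -1.3 w 0.201 F [ 6.2 -2.7  0.6] t 36.4
```

```bash
python3 -m jog '{"slide":[[0,0.62,0.05],[0,0.58,0.22],[0,0.49,0.39],[0,0.35,0.52],[0,0.16,0.61],[0,-0.03,0.62],[0,-0.22,0.59],[0,-0.39,0.49],[0,-0.52,0.34],[0,-0.61,0.16],[0,-0.62,-0.03],[0,-0.59,-0.22],[0,-0.49,-0.39],[0,-0.34,-0.52],[0,-0.16,-0.6],[0,0.03,-0.63],[0,0.22,-0.58],[0,0.39,-0.49],[0,0.52,-0.35],[0,0.6,-0.16]],"turn":[0,0,0,0,0,0,0,0,0,0,0,0,0,0,0,0,0,0,0,0],"jaw":[-1,-1,-1,-1,-1,-1,-1,-1,-1,-1,-1,-1,-1,-1,-1,-1,-1,-1,-1,-1]}' 30
python3 -c "
from h import *
need([.5485,.172,.0855],88.3)"
python3 -m jog '{"slide":[[0,0.62,0.05],[0,0.58,0.22],[0,0.49,0.39],[0,0.35,0.52],[0,0.16,0.61],[0,-0.03,0.62],[0,-0.22,0.59],[0,-0.39,0.49],[0,0,0],[0,0,0]],"turn":[0,0,0,0,0,0,0,0,0,0],"jaw":[-1,-1,-1,-1,-1,-1,-1,-1,-1,-1]}' 30
python3 -c "
from h import *
p=np.array(read_state()['tool_pos'][:2])-[.5983,.1761];a=np.degrees(np.arctan2(p[1],p[0]));print(np.linalg.norm(p),a);t=68.3+0*a;print('crank est',-np.radians(a+1.7)+6*np.pi)"
```

```text
clock: 38.08
tool_pos: [0.5485, 0.1715, 0.0875]
tool_rot: [0.011, 0.706, -0.011, 0.708]
ft_force: [2.8, -3.3, 2.6]
width: 0.195
units xyz [ 0.08  0.02 -0.  ] turn -0.01 yaw 88.24 tilt [-1.    -0.001  0.003] pos [0.5485 0.1715 0.0875] j6 -1.3 w 0.195 F [ 2.8 -3.3  2.6] t 38.1
clock: 38.92
tool_pos: [0.6379, 0.2068, 0.0872]
tool_rot: [0.011, 0.706, -0.012, 0.708]
ft_force: [-3.9, -5.2, 6.3]
width: 0.197
0.05011522924618957 37.727108621638166
crank est 18.16142306154973
```

Three full turns are done, with the crank estimated at 18.2 rad. Release, lift, and move over the knob.

```bash
python3 -m jog '{"slide":[[0,0,0],[0,0,0],[0,0,0],[0,0,0],[-0.5,0,0],[-1,0,0],[-1,0,0],[-1,0,0],[-1,0,0],[0,0,0]],"turn":[0,0,0,0,0,0,0,0,0,0],"jaw":[0,0,0,0,0,0,0,0,0,0]}' 30
python3 -c "
from h import *
need([.5207,.2887,.2],88.3); m=camera_model('scene'); print('mug',onz(m,320,140,.05))"
```

```text
clock: 39.75
tool_pos: [0.6386, 0.2096, 0.2061]
tool_rot: [0.011, 0.703, -0.009, 0.711]
ft_force: [0.4, -0.3, 1.4]
width: 0.501
units xyz [ 0.2   3.03 -4.81] turn 0.01 yaw 88.34 tilt [-1.     0.003  0.011] pos [0.6386 0.2096 0.2061] j6 -1.28 w 0.501 F [ 0.4 -0.3  1.4] t 39.8
mug [0.34477143 0.27730951 0.05      ]
```

```bash
python3 -m jog '{"slide":[[0,0.6,-0.96],[0,0.6,-0.96],[0,0.6,-0.96],[0,0.6,-0.96],[0,0.6,-0.96],[0,0,0],[0,0,0]],"turn":[0,0,0,0,0,0,0],"jaw":[0,0,0,0,0,0,0]}' 30
python3 -c "
from h import *
need([.5207,.2887,.064],56)
m=camera_model('wrist');np.save('w10.npy',m,allow_pickle=True);i=camera('wrist');cv2.imwrite('pics/w10.png',i)
cv2.imwrite('pics/c10.png',cv2.resize(i[70:270,180:460],None,fx=2.8,fy=2.8,interpolation=cv2.INTER_CUBIC))"
```

```text
clock: 40.33
tool_pos: [0.5182, 0.2883, 0.1989]
tool_rot: [0.01, 0.707, -0.009, 0.708]
ft_force: [0.1, -0.4, -0.4]
width: 0.498
units xyz [5.39 0.02 0.09] turn 5.41 yaw 88.46 tilt [-1.     0.     0.001] pos [0.5182 0.2883 0.1989] j6 -1.1 w 0.498 F [ 0.1 -0.4 -0.4] t 40.3
```

View pics/c10.png

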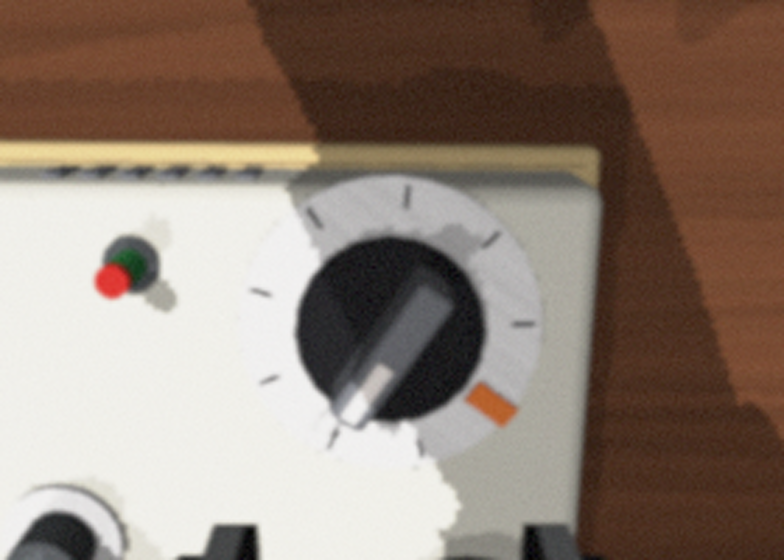

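The raised pin shows green below red, which confirms the winding (view 15). The bar runs from about (433,288) to (350,422) in the crop, with the orange mark at (491,404).

```bash
python3 -c "
from h import *
m=np.load('w10.npy',allow_pickle=True).item()
f=lambda a,b,z:onz(m,a/2.8+180,b/2.8+70,z)[:2]
ang=lambda d:np.degrees(np.arctan2(d[1],d[0]))
A=f(391.5,330,.078); print('axis disc',A, 'r',np.linalg.norm(f(486,330,.078)-A)); A2=f(393,320,.071); print('ring ctr',A2,np.linalg.norm(f(541,320,.071)-A2))
M=f(491,404,.071); print('mark',M,np.linalg.norm(M-A),ang(M-A))
a,b=f(433,290,.103),f(350,422,.103);print('bar',a,b,np.linalg.norm(a-b),ang(b-a),(a+b)/2)
p=f(352,412,.103);print('white',p,ang(p-A))
need([*A,.064],None)"
```

```text
axis disc [0.52113113 0.28987413] r 0.02916298508809692
ring ctr [0.51996818 0.29039664] 0.046625827006725226
mark [0.54916032 0.3214772 ] 0.0422420348059247 48.42974698929164
bar [0.50230405 0.30181942] [0.54120928 0.27720365] 0.04603860681173712 -32.32198689367851 [0.52175666 0.28951154]
white [0.53809917 0.27790734] -35.19357525937378
units xyz [5.38 0.09 0.08] turn None yaw 88.37 tilt [-1.     0.     0.001] pos [0.519  0.2876 0.1985] j6 -1.1 w 0.5 F [-0.4  0.3 -0.3] t 40.4
```

```bash
python3 -m jog '{"slide":[[0,0.09,0.08],[0,0,0],[0,0,0],[0,0,0],[0,0,0],[0,0,0],[1,0,0],[1,0,0],[1,0,0],[1,0,0],[0.7,0,0],[0.6,0,0],[0,0,0],[0,0,0],[0,0,0],[0,0,0],[0,0,0],[0,0,0]],"turn":[0,1,1,1,1,1.0,0.15,0,0,0,0,0,0,0,0,0,0,0],"jaw":[0,0,0,0,0,0,0,0,0,0,0,0,0,-1,-1,-1,-1,-1]}' 40
python3 -c "
from h import *
need([.5212,.2897,.064],57.5)"
```

```text
clock: 41.88
tool_pos: [0.5219, 0.2885, 0.067]
tool_rot: [0.198, 0.678, -0.199, 0.679]
ft_force: [-2.4, -6.0, 1.8]
width: 0.128
units xyz [ 0.12  0.02 -0.05] turn -0.02 yaw 57.36 tilt [-1.    -0.     0.002] pos [0.5219 0.2885 0.067 ] j6 -0.56 w 0.128 F [-2.4 -6.   1.8] t 41.9
```

Gripped (11 mm, for a 12 mm bar). Now turn 81.5° counter-clockwise.

```bash
python3 -m jog '{"slide":[[0,0,0],[0,0,0],[0,0,0],[0,0,0],[0,0,0],[0,0,0],[0,0,0],[0,0,0],[0,0,0],[0,0,0],[0,0,0],[0,0,0],[0,0,0],[0,0,0],[0,0,0],[0,0,0]],"turn":[-1,-1,-1,-1,-1,-1,-1,-1,-1,-1,-1,-1,-1,-0.58,0,0],"jaw":[-1,-1,-1,-1,-1,-1,-1,-1,-1,-1,-1,-1,-1,-1,-1,-1]}' 40
python3 -c "
from h import *
need([.5212,.2897,.064],139)"
python3 -m jog '{"slide":[[0,0,0],[0,0,0],[0,0,0],[-0.5,0,0],[-1,0,0],[-1,0,0],[-1,0,0],[-1,0,0],[-1,0,0],[0,0,0],[0,0,0],[0,0,0],[0,0,0],[0,0,0],[0,0,0],[0,0,0],[0,0,0],[0,0,0],[0,0,0]],"turn":[0,0,0,0,0,0,0,0,0,1,1,1,1,1,1,1,1,0.4,0],"jaw":[0,0,0,0,0,0,0,0,0,0,0,0,0,0,0,0,0,0,0]}' 40
python3 -c "
from h import *
need([.5212,.2897,.2],88.4)
m=camera_model('wrist');np.save('w11.npy',m,allow_pickle=True);i=camera('wrist');cv2.imwrite('pics/w11.png',i)
cv2.imwrite('pics/c11.png',cv2.resize(i[70:270,180:460],None,fx=2.8,fy=2.8,interpolation=cv2.INTER_CUBIC))"
```

```text
clock: 43.22
tool_pos: [0.5218, 0.2881, 0.067]
tool_rot: [-0.293, 0.644, 0.292, 0.644]
ft_force: [-1.4, -7.3, 3.5]
width: 0.129
units xyz [0.12 0.06 0.03] turn -0.02 yaw 138.86 tilt [-1.    -0.002 -0.001] pos [0.5218 0.2881 0.067 ] j6 -1.98 w 0.129 F [-1.4 -7.3  3.5] t 43.2
clock: 44.8
tool_pos: [0.5211, 0.2898, 0.2041]
tool_rot: [0.01, 0.707, -0.009, 0.708]
ft_force: [0.1, 0.2, 0.1]
width: 0.501
units xyz [ 0.16 -0.    0.  ] turn 0.0 yaw 88.43 tilt [-1.     0.001  0.001] pos [0.5211 0.2898 0.2041] j6 -1.1 w 0.501 F [0.1 0.2 0.1] t 44.8
```

View pics/c11.png

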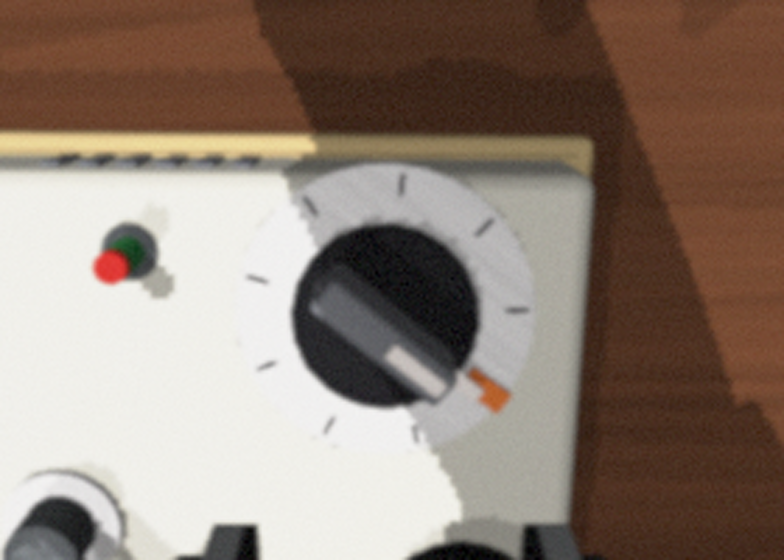

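The pointer now overlies the orange mark (view 16, the last). I'll check the residual angle numerically.

```bash
python3 -c "
from h import *
m=np.load('w11.npy',allow_pickle=True).item();i=cv2.imread('pics/w11.png')
f=lambda a,b,z:onz(m,a/2.8+180,b/2.8+70,z)[:2]
ang=lambda d:round(np.degrees(np.arctan2(d[1],d[0])),1)
A=f(386,315,.078);print('axis',A)
A=np.array([.5212,.2897])
q=proj(m,[.5492,.3215,.071]);print('mark crop px',(q-[180,70])*2.8)
for z in (.074,.08): print('tip',z,f(480,392,z),ang(f(480,392,z)-A),'inner',ang(f(462,378,z)-A))
for nm,p in dict(s0=(390,350),s1=(443,393)).items(): print(nm,f(*p,.103),ang(f(*p,.103)-A))
print('bar dir',ang(f(447,390,.103)-f(322,290,.103)),'stripe dir',ang(f(441,390,.103)-f(393,351,.103)))
h=cv2.cvtColor(i,cv2.COLOR_BGR2HSV)
k=cv2.inRange(h,(5,150,120),(18,255,255));k[:,:335]=0;k[:190]=0;k[225:]=0;k[:,370:]=0
ys,xs=np.nonzero(k);P=np.array([onz(m,x,y,.071)[:2] for x,y in zip(xs,ys)]);print(len(P),'visible orange angles',np.percentile([ang(p-A) for p in P],[2,20,50,80,98]))
i0=cv2.imread('pics/w10.png');m0=np.load('w10.npy',allow_pickle=True).item();h=cv2.cvtColor(i0,cv2.COLOR_BGR2HSV)
k=cv2.inRange(h,(5,150,120),(18,255,255));k[:,:335]=0;k[:190]=0;k[230:]=0;k[:,375:]=0
ys,xs=np.nonzero(k);P=np.array([onz(m0,x,y,.071)[:2] for x,y in zip(xs,ys)]);print(len(P),'before',P.mean(0),np.percentile([ang(p-A) for p in P],[2,50,98]))
m1=camera_model('scene');i1=camera('scene')
for p in ('tip',): print(proj(m1,[.5477,.3203,.078]))
"
```

```text
axis [0.52072414 0.28973379]
mark crop px [485.06929345 390.0399099 ]
tip 0.074 [0.54871639 0.31956477] 47.3 inner 46.8
tip 0.08 [0.54646432 0.31902113] 49.3 inner 49.2
s0 [0.52415029 0.29085321] 21.3
s1 [0.53784949 0.30606867] 44.5
bar dir 48.5 stripe dir 48.0
65 visible orange angles [45.628 47.56  50.3   51.92  52.972]
110 before [0.5488054  0.32124777] [44.218 48.75  53.164]
[382.26783489 139.45081435]
```

Bar direction is 48.5° and the mark is at 48.75°, within tolerance. The arm is clear of everything, so I hand in.

```bash
python3 -m jog '{"slide":[[-0.8,0,0],[-0.8,0,0],[0,0,0],[0,0,0]],"turn":[0,0,0,0],"jaw":[0,0,0,0]}'
python3 -c "
from h import *
print(job_done())"
```

```text
clock: 45.23
tool_pos: [0.5215, 0.2898, 0.2444]
tool_rot: [0.009, 0.706, -0.008, 0.708]
ft_force: [-0.9, -0.1, -0.4]
width: 0.498
the job is handed in; nothing more can be done
None
```

The job is handed in at 45 s on the clock; no verdict is given. I laid the small green, blue and yellow cartridges in the tray and shut the lid. I then wound the crank a little over three turns by its grip and set the focus knob. No red cartridge was seen anywhere.

**Last checks:**
- **Cartridges:** all three measured in the tray with their ribs along x.
- **Lid:** I pressed it down to a firm stop (57 N). Its outline then measured 226 x 125 mm against 225 x 125 mm given. I did not measure it again after winding.
- **Crank:** estimated at about 18.2 rad (17.0 needed). The pin stands raised, with its green part showing.
- **Focus:** the knob's bar is at 48.5° and the orange mark at 48.75°; single readings of the pointer gave 47–49°.
- **Bystanders:** I never touched one knowingly, but I did not re-measure where they stand.

**What disagreed:**
- **Fingertip height:** the tips sit about 20 mm above the reported TCP, so the first two grasps of green closed on air. I corrected for this afterwards.
- **Green:** it lay about 30 mm from where I released it, still flat in the tray, so I moved the other two slots to suit.
- **Crank axis:** the camera put it 6 mm from where the motion did. I used the value from the motion.

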